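# Put the laundry supplies away

### The job

Put the laundry supplies away: slide the hatch of the tablet box fully open, pour all the detergent tablets out of the dosing cup into the box and slide the hatch fully shut again. Stand the empty cup upright in the empty square bay of the tray, and lay each stain brush flat, bristles down, in a brush compartment of its own with its head in the wide end. Leave everything else where it stands.

Things in the scene. Friction and masses are not known exactly. Their poses are not given: they have to be found in the camera images.
- bin (a point): Tablet box, fixed: white tub 144 mm (x) by 270 mm (y), walls 5 mm thick, 86 mm high. Its +y half is the tablet bin, 134 mm (x) by 125 mm (y) inside; its -y half is closed by a fixed deck 92 mm high. This point: centre of the bin's inner floor, 5 mm above the counter, 67.5 mm to +y of the box's centre. Axes as the box.
- hatch (a joint): Travel of the bamboo hatch in rails on the box's top, in m: 0 = fully shut, 0.12 = fully open (end stop). It opens towards the box's -y, over the deck; fully open it leaves free the bin's mouth from y = -57 to +62 mm of the bin's centre. It starts shut or up to 30 mm open, stays where it is left, and needs about 2 N to move.
- hatch_grip (a point): Middle of the top of the hatch's wooden grip rib, at the hatch's centre, 122 mm above the counter. The rib is 60 mm long (along the box's x), 14 mm wide (along the slide) and stands 22 mm above the hatch panel, whose top is 100 mm above the counter. The panel is 128 mm (x) by 134 mm (y).
- cup: Dosing cup, grey plastic, round, 72 mm high, 66 mm across, straight sides (wall 2.5 mm), 60 g. Origin: centre of its underside; own z points out of its mouth, 72 mm from the origin. It starts upright on the counter and holds the tablets.
- tray: Wooden tray, fixed, 186 mm (own x) by 250 mm (own y), floor 4 mm thick, walls and dividers 18 mm high over the counter. Origin: centre of its underside. Three brush compartments run along x, pitch 44 mm, in the +y part; at the -y end are two bays, each 84 mm (x) by 78 mm (y) inside: the -x one is empty and takes the cup, the +x one holds a soap bar.
- slot1 (a point): Point on the floor of brush compartment 1, 4 mm above the counter, where the origin of a brush belongs; axes as the tray. The compartment runs along the tray's x from -87 to +87 mm: wide head end (38 mm, x above 25 mm), narrow handle end (26 mm, x below -30 mm), between them a finger channel open across all compartments.
- slot2 (a point): Point on the floor of brush compartment 2, 4 mm above the counter, where the origin of a brush belongs; axes as the tray. The compartment runs along the tray's x from -87 to +87 mm: wide head end (38 mm, x above 25 mm), narrow handle end (26 mm, x below -30 mm), between them a finger channel open across all compartments.
- slot3 (a point): Point on the floor of brush compartment 3, 4 mm above the counter, where the origin of a brush belongs; axes as the tray. The compartment runs along the tray's x from -87 to +87 mm: wide head end (38 mm, x above 25 mm), narrow handle end (26 mm, x below -30 mm), between them a finger channel open across all compartments.
- cup_bay (a point): Centre of the floor of the empty square cup bay of the tray, 4 mm above the counter.
- brush1: Stain brush, pale wood, 160 mm long, bristles down, head at its own +x (may be absent), z up. Origin: underside, midway between its ends. Handle x -80 to 18 mm: 18 mm wide, from 6 to 21 mm above the underside (a heel at x below -66 mm reaches down to it). Head x 18 to 80 mm: 32 mm wide, 22 mm high with bristles. 45 g, balances near x = 5 mm.
- brush2: Stain brush, pale wood, 160 mm long, bristles down, head at its own +x (may be absent), z up. Origin: underside, midway between its ends. Handle x -80 to 18 mm: 18 mm wide, from 6 to 21 mm above the underside (a heel at x below -66 mm reaches down to it). Head x 18 to 80 mm: 32 mm wide, 22 mm high with bristles. 45 g, balances near x = 5 mm.
- brush3: Stain brush, pale wood, 160 mm long, bristles down, head at its own +x (may be absent), z up. Origin: underside, midway between its ends. Handle x -80 to 18 mm: 18 mm wide, from 6 to 21 mm above the underside (a heel at x below -66 mm reaches down to it). Head x 18 to 80 mm: 32 mm wide, 22 mm high with bristles. 45 g, balances near x = 5 mm.
- tab1: Detergent tablet, hard pressed, slippery film, 22 x 18 x 14 mm, 12 g; starts in the cup (may be absent). Origin: centre of one 22 x 18 mm face.
- tab2: Detergent tablet, hard pressed, slippery film, 22 x 18 x 14 mm, 12 g; starts in the cup (may be absent). Origin: centre of one 22 x 18 mm face.
- tab3: Detergent tablet, hard pressed, slippery film, 22 x 18 x 14 mm, 12 g; starts in the cup (may be absent). Origin: centre of one 22 x 18 mm face.
- tab4: Detergent tablet, hard pressed, slippery film, 22 x 18 x 14 mm, 12 g; starts in the cup (may be absent). Origin: centre of one 22 x 18 mm face.
- tab5: Detergent tablet, hard pressed, slippery film, 22 x 18 x 14 mm, 12 g; starts in the cup (may be absent). Origin: centre of one 22 x 18 mm face.
- tab6: Detergent tablet, hard pressed, slippery film, 22 x 18 x 14 mm, 12 g; starts in the cup (may be absent). Origin: centre of one 22 x 18 mm face.
- tab7: Detergent tablet, hard pressed, slippery film, 22 x 18 x 14 mm, 12 g; starts in the cup (may be absent). Origin: centre of one 22 x 18 mm face.
- tab8: Detergent tablet, hard pressed, slippery film, 22 x 18 x 14 mm, 12 g; starts in the cup (may be absent). Origin: centre of one 22 x 18 mm face.
- tab9: Detergent tablet, hard pressed, slippery film, 22 x 18 x 14 mm, 12 g; starts in the cup (may be absent). Origin: centre of one 22 x 18 mm face.
- soap: Soap bar, 62 x 46 x 22 mm, in the tray's +x bay. Leave it. Origin: centre of its underside.
- jar: Small glass jar with a metal lid, 48 mm across, 55 mm high, among the task's things. Leave it. Origin: centre of its underside.
- lint_roll: Paper lint roll standing on end, 56 mm across, 75 mm high, left of the tray. Leave it. Origin: centre of its underside.
Mind the look-alikes: they are no part of the job. What is shaped like the brush3 but pink or turquoise is not meant.

How it is judged:
By the outcome, as a careful person would: the job done as asked, in the order asked, and still so for the second after the job is handed in, with the robot touching nothing.
Of tab7, tab8, tab9 only 1 to 3 are there at a start; the rules pass over those that are not, and their reading is None.
Of brush1, brush2, brush3 only 2 to 3 are there at a start; the rules pass over those that are not, and their reading is None.
At some moment in a run one of brush1, brush2, brush3 may be knocked a few centimetres aside while the robot is not near it.
Once in a run the grip may slacken for a moment while it holds something.
It also fails if it takes over 208 s, if anything falls off the work surface, if the arm or the gripper's body presses on something with over 40 N, if the wrist force passes 120 N, or if a joint passes its speed limit or range.

### The arm

A 6-joint arm with a two-finger parallel gripper is mounted at the origin on the work surface. World frame = base frame: x ahead of the robot, y to its left, z up, the work surface at z = 0. Lengths are in m, angles in rad, forces in N, time in s.
With the tool pointing down it reaches from about 0.35 to 0.875 m from the base axis. Payload 4.2 kg.
Tool frame: the origin (TCP) lies midway between the tips of the shut fingers; the grasp point (between the pads) lies 19 mm behind it; z points along the fingers, y is the line along which they close (so a half turn about z gives the same grasp; the last joint's range is limited). The gripper opens to 85 mm and grips with 20 to 120 N. Pads are 22 mm wide; open, the fingers measure 114 mm over their backs; the gripper's body (76 mm by 85 mm) begins 54 mm behind the grasp point. The pads swing forward as they close: fully open they stand 13 mm farther back than shut.
Start: joints at [1.45, 0.385, 0.008, 0, -1.194, -0.259], TCP at [0.232, 0.58, 0.209] pointing down, gripper open.
Joint ranges: [-3.14, 3.14], [-1.21, 2.06], [-1.07, 1.41], [-3.16, 2.05], [-2.99, -0.16], [-3.1, 3.1]. Speed limits (rad/s): [2.79, 2.79, 3.14, 3.14, 3.14, 3.14].

### API

Orientations are given as a unit quaternion [w, x, y, z].
In Python, from rig import r, imaging gives the robot as it stands.
- The arm moves only by the tool send_rows, never from a script. Its argument "plan" is a list of rows, each a list of 7 numbers: the opening, from 0 (shut) to 1 (fully open), then the shift along the tool's x, y, z normalised to -1 to 1, where 1 is 20 mm, then the turn, a rotation vector about the tool's x, y, z normalised to -1 to 1, where 1 is 30 degrees. In form: [[jaw, x, y, z, rx, ry, rz], ...]. A call has exactly 8 rows; each row shifts and turns the commanded pose from where the row before left it, along the tool's axes as they then stand; what a row does not reach is not made up. A row lasts 1/12 s, in which the tool goes at most 41.7 mm and 7.16 degrees, less where a joint would pass 70% of its speed; a pose out of reach is approached as far as the arm can. A call with a number of a shift or a turn outside -1 to 1 is refused whole. A call with a gripper value outside its range is refused whole. The fingers move at their own pace and stop on an object; the grip force is fixed at half the most. Time passes only in rows, so rows that do not move let the fingers close, or fill a call up. It gives the time, the measured TCP pose, the force, the opening and the grip force at its end, in the units of the state.
- r.read_state(): the state, without advancing time (a new reading comes with each control period).
- imaging.get_image(name): name is "side" or "top"; returns a dict with "color" (420x560x3 uint8, red, green, blue), "depth" (420x560 float32, m along the optical axis (not along the pixel's ray), 0 where there is no reading), "K" (3x3 intrinsics, pixels), "k1" (the pictures are not rectified: a ray, as slopes to the right and down, at radius r is drawn at 1 + k1 r^2 times it, then the intrinsics apply), "R" (3x3) and "t" (3): a world point X has camera coordinates R X + t. Camera axes: x right, y down, z forward; pixel columns grow to the right and rows downward; lengths in m; the calibration is good to about 2 mm. A picture is of the moment at which its call begins.
- r.close_job(): hands the job in; it is judged then, once.
The state is a dict: "time_s": time; "q": joint angles; "joint_vel": joint speeds; "joint_torque": joint torques, N m; "tool_pos": TCP position; "ee_rot": TCP orientation; "contact_force": force on the tool from outside, world axes, zero at the start; "ft_torque": the same for the moment, N m; "opening": finger opening in m; "gripper_force": force on a finger pad.
Only numpy, scipy, OpenCV 4.12 (cv2) and the standard library are available. Lean on these libraries where they do the work, as an engineer would, in place of code of your own. Each camera call takes 0.05 s, during which the arm holds its last target. There are 200 camera calls.

## Working session

There is one attempt and no reset: what is moved stays moved. The work goes in short steps, Python scripts to look and compute and a tool call to move; the robot and the scene stay as the last step left them, time stands still between calls to the robot, and variables do not carry over. Pictures are saved under pics/ and viewed, at most 17 in all, crops included, and the job is handed in when it is done.

Besides the shell and the picture viewer there is one more tool, called after "Call:" as name(argument=value, ...) on one line, values as JSON. send_rows: Moves the arm, as the interface text tells. Scaled input: -1 to 1 covers 20 mm each way for a shift and 30 degrees each way for a turn. Its arguments: {"type":"object","properties":{"plan":{"type":"array","items":{"type":"array","items":{"type":"number"}}}},"required":["plan"]}

```bash
ls; mkdir -p pics; cat > h.py <<'E'
import numpy as np, cv2
from rig import r, imaging
def grab(n,f=None):
    im=imaging.get_image(n)
    if f: cv2.imwrite('pics/'+f,im['color'][:,:,::-1])
    return im
def pts(im):
    "world xyz of each pixel"
    h,w=im['depth'].shape
    u,v=np.meshgrid(np.arange(w),np.arange(h))
    p=np.stack([u,v],-1).reshape(-1,1,2).astype(np.float64)
    d=np.array([float(im['k1']),0,0,0])
    s=cv2.undistortPoints(p,np.array(im['K'],float),d).reshape(h,w,2)
    z=im['depth'].astype(float)
    c=np.stack([s[...,0]*z,s[...,1]*z,z],-1)
    P=(c-np.array(im['t']))@np.array(im['R'])
    P[z==0]=np.nan
    return P
E
python3 - <<'E'
from h import *
print(r.read_state())
for n in('top','side'):
    im=grab(n,n+'0.png'); P=pts(im)
    print(n,im['K'],im['k1'],im['R'],im['t'],np.nanmin(P,(0,1)),np.nanmax(P,(0,1)))
    np.savez(n+'0.npz',P=P,c=im['color'])
E
```

```text
pics
{'time_s': 0.0, 'q': array([ 1.44962740e+00,  3.85567262e-01,  6.58463013e-03, -4.86120223e-04,
       -1.19397811e+00, -2.58606519e-01]), 'joint_vel': array([ 0.00024926,  0.00063811,  0.00046926, -0.00028793, -0.00089949,
       -0.00121353]), 'joint_torque': array([-1.68535394e-04, -3.92291451e+01,  1.88410914e+01,  4.18622777e+00,
       -4.56587411e-03, -3.45821611e-06]), 'tool_pos': array([0.23144346, 0.57987557, 0.20810096]), 'ee_rot': array([ 1.09516543e-03,  9.82007902e-01, -1.88836592e-01, -1.51067438e-04]), 'contact_force': array([-0.6922677 ,  0.43134883, -0.07054586]), 'ft_torque': array([ 0.03638492, -0.02139743, -0.06431101]), 'gripper_force': 0.0, 'opening': 0.08528274773806248}
top [[413.85234615   0.         272.41520922]
 [  0.         413.85234615 215.41929562]
 [  0.           0.           1.        ]] -0.0011875893595688974 [[-0.00137217 -0.99972651 -0.02334573]
 [-0.98124057  0.00584672 -0.1926986 ]
 [ 0.19278239  0.02264337 -0.98098024]] [0.1359375  0.48738403 1.06516278] [-0.24554618 -1.31420156 -0.77104108] [1.7920428  1.59267389 0.50389089]
side [[506.14426247   0.         286.25221756]
 [  0.         506.14426247 211.30091599]
 [  0.           0.           1.        ]] 0.004250782059733493 [[-9.96702306e-01 -8.11449919e-02  5.84761548e-05]
 [-5.75525743e-02  7.06408734e-01 -7.05460419e-01]
 [ 5.72032719e-02 -7.03137391e-01 -7.08749317e-01]] [0.50810881 0.00514869 1.31491257] [-0.74107345 -1.79659603 -0.77462627] [1.81476197 0.66036549 0.59172389]
```

View pics/top0.png

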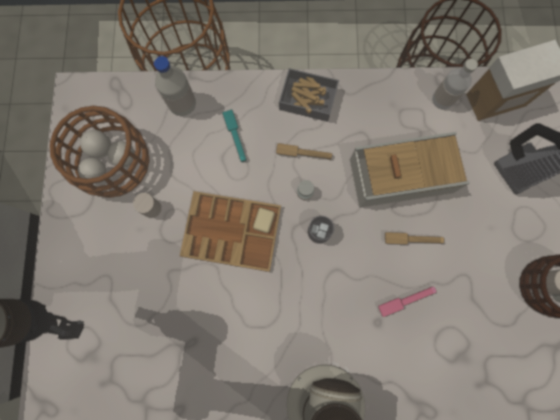

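View pics/side0.png

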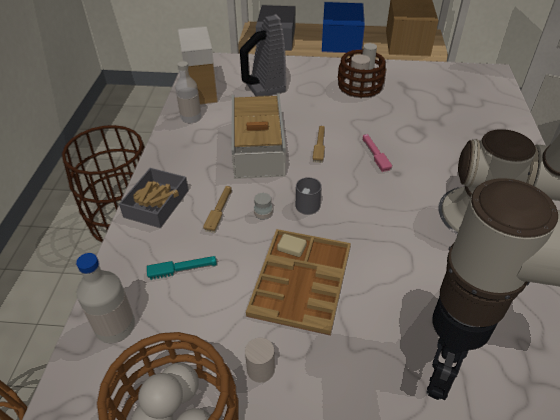

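Top view: there are two pale-wood brushes, at (304,152) and (414,239), both with the head to the left. The turquoise one (234,135) and the pink one (407,301) are look-alikes. The cup is at (320,230), jar (305,188), tray (232,231) and box (410,170), with the box's hatch partly open and its rib at (396,166).

```bash
cat > m.py <<'E'
from h import *
def rect(P,m):
    q=P[m][:,:2].astype(np.float32)
    (c,s,a)=cv2.minAreaRect(q)
    return np.round(c,4),np.round(s,4),round(a,1),len(q)
def roi(P,u0,v0,u1,v1,z0,z1):
    m=np.zeros(P.shape[:2],bool); m[v0:v1,u0:u1]=1
    z=P[...,2]
    return m&(z>z0)&(z<z1)
E
python3 - <<'E'
from m import *
d=np.load('top0.npz');P=d['P'];c=d['c']
for n,b,z in [('counter',(300,250,360,290),(-.02,.02)),('brushA',(268,138,340,165),(.010,.04)),('brushB',(380,228,450,250),(.010,.04)),('tray',(175,185,288,276),(.0125,.03)),('traymask',(175,185,288,276),(.010,.06)),
 ('cup',(300,212,338,248),(.062,.09)),('jar',(292,174,318,203),(.045,.07)),('rib',(380,145,412,186),(.112,.13)),('hatch',(345,128,475,212),(.096,.108)),('box',(345,128,475,212),(.078,.13)),('roll',(130,188,162,220),(.065,.09))]:
    m=roi(P,*b,*z); print(n,*rect(P,m),'z',np.round(np.percentile(P[m][:,2],[5,50,95]),4))
crop=np.hstack([cv2.resize(c[130:180,260:350],(400,222)),cv2.resize(c[215:265,370:460],(400,222))])
crop2=np.hstack([cv2.resize(c[180:285,170:296],(400,333)),cv2.resize(c[120:225,345:471],(400,333))])
cv2.imwrite('pics/c1.png',np.vstack([crop,crop2])[:,:,::-1])
E
```

```text
counter [ 0.3466 -0.0212] [0.1636 0.1066] 89.8 2385 z [-0.0029  0.0007  0.0044]
brushA [0.6773 0.0458] [0.1586 0.0316] 80.4 467 z [0.0152 0.0216 0.0257]
brushB [ 0.4269 -0.2507] [0.1598 0.0321] 86.6 521 z [0.0161 0.0212 0.0253]
tray [0.4538 0.2512] [0.2507 0.1873] 80.1 2229 z [0.0147 0.0192 0.0271]
traymask [0.4538 0.2512] [0.2507 0.1873] 80.1 2341 z [0.0131 0.0191 0.0272]
cup [0.4494 0.0067] [0.0629 0.0638] 88.3 102 z [0.0639 0.0715 0.0758]
jar [0.5634 0.0443] [0.0407 0.0416] 89.6 202 z [0.051  0.0555 0.0585]
rib [ 0.6022 -0.1833] [0.0593 0.0151] 8.5 149 z [0.1145 0.1222 0.1256]
hatch [ 0.6103 -0.2308] [0.1453 0.2716] 8.8 2981 z [0.0973 0.1008 0.104 ]
box [ 0.61   -0.2302] [0.1458 0.2731] 8.7 5386 z [0.0889 0.0986 0.1043]
roll [0.5197 0.4782] [0.056  0.0542] 47.0 354 z [0.0709 0.0759 0.0792]
```

View pics/c1.png

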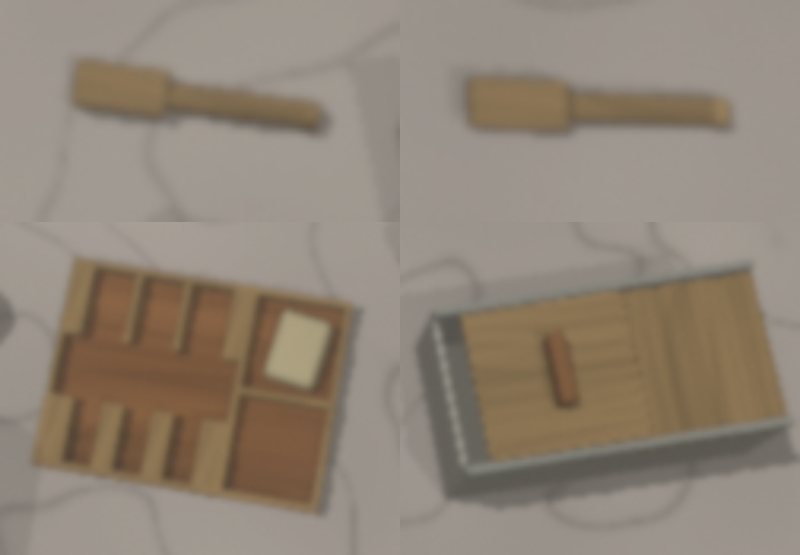

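The crop confirms both meant brushes are pale wood, with the head at +y. The tray's wide ends and the soap are at world +x, so the tray's yaw is about -9.9°. The box's yaw is 8.7° and the hatch is about 15 mm open.

```bash
cat >> m.py <<'E'
from scipy.spatial.transform import Rotation as Ro
def down(th,pitch=0):  # tool x at angle th, tool z down
    return Ro.from_euler('z',th,degrees=True)*Ro.from_euler('x',180,degrees=True)
def side(al,yaw=-90,roll=0): # tool z along heading yaw, al deg below horizontal; tool y horizontal; roll about tool z
    a,y=np.radians([al,yaw])
    z=np.array([np.cos(a)*np.cos(y),np.cos(a)*np.sin(y),-np.sin(a)])
    yy=np.cross([0,0,1.],z); yy/=np.linalg.norm(yy)
    yy=-yy
    return Ro.from_matrix(np.column_stack([np.cross(yy,z),yy,z]))*Ro.from_euler('z',roll,degrees=True)
def cur():
    s=r.read_state(); w,x,y,z=s['ee_rot']
    return np.array(s['tool_pos']),Ro.from_quat([x,y,z,w]),s
def to(p,R,lab=''):
    "turn first (tool axes now), then shift in tool axes after the turn; units of rows"
    c,C,s=cur()
    print(lab,'turn',np.round((C.inv()*R).as_rotvec(degrees=True)/30,3),'shift after',np.round(R.inv().apply(np.array(p)-c)/.02,3),'before',np.round(C.inv().apply(np.array(p)-c)/.02,3))
def st():
    c,C,s=cur(); print('t',round(s['time_s'],2),'p',np.round(c,4),'q',np.round(s['q'],2),'open',round(s['opening'],4),'gf',round(s['gripper_force'],1),'F',np.round(s['contact_force'],1)); print('z',np.round(C.as_matrix()[:,2],3),'x',np.round(C.as_matrix()[:,0],3))
E
python3 - <<'E'
from m import *
d=np.load('top0.npz');P=d['P'];c=d['c'].astype(float)
a=np.radians(-9.9);o=np.array([.4538,.2512])
L=(P[...,:2]-o)@np.array([[np.cos(a),-np.sin(a)],[np.sin(a),np.cos(a)]])
for x0,x1 in((40,75),(-75,-45),(-20,15)):
    m=(L[...,0]*1e3>x0)&(L[...,0]*1e3<x1)&(abs(L[...,1])<.14)
    y=(L[m][:,1]*1e3); z=P[m][:,2]*1e3; g=c[m].sum(1)
    b=np.arange(-132,134,4)
    k=np.digitize(y,b)
    print(x0,' '.join(f"{int(b[i-1]+2)}:{np.median(z[k==i]):.0f}/{np.median(g[k==i]):.0f}" for i in range(1,len(b)) if (k==i).any()))
st(); to([.6022,-.1833,.16],down(8.7))
E
```

```text
40 -130:1/335 -126:4/320 -122:20/310 -118:5/268 -114:5/235 -110:16/284 -106:25/391 -102:27/442 -98:26/453 -94:27/453 -90:25/454 -86:27/456 -82:27/457 -78:27/458 -74:27/459 -70:27/447 -66:23/396 -62:6/317 -58:5/287 -54:5/287 -50:4/270 -46:5/239 -42:12/269 -38:18/330 -34:18/341 -30:19/344 -26:19/338 -22:18/316 -18:7/296 -14:4/290 -10:5/293 -6:4/292 -2:5/294 2:4/293 6:5/290 10:4/260 14:5/236 18:17/272 22:19/311 26:5/302 30:5/294 34:5/299 38:4/294 42:5/296 46:4/296 50:4/291 54:5/260 58:6/234 62:19/281 66:18/313 70:5/301 74:6/296 78:5/300 82:6/295 86:4/299 90:6/298 94:5/295 98:4/266 102:5/236 106:15/284 110:20/344 114:19/346 118:20/338 122:20/356 126:17/378 130:2/404
-75 -130:1/333 -126:4/327 -122:19/327 -118:5/288 -114:5/270 -110:4/271 -106:5/273 -102:5/271 -98:4/274 -94:6/271 -90:5/271 -86:4/271 -82:5/271 -78:5/271 -74:5/269 -70:6/270 -66:5/269 -62:5/269 -58:5/268 -54:5/266 -50:4/248 -46:5/222 -42:14/274 -38:18/344 -34:20/343 -30:19/344 -26:18/347 -22:18/338 -18:19/322 -14:7/292 -10:4/270 -6:4/265 -2:5/262 2:5/250 6:3/220 10:9/246 14:20/325 18:20/344 22:19/342 26:19/324 30:11/299 34:5/2
[... 451 characters left out ...]
 -50:5/253 -46:7/236 -42:16/274 -38:18/308 -34:6/283 -30:5/268 -26:5/268 -22:5/266 -18:6/264 -14:4/264 -10:4/268 -6:5/265 -2:5/268 2:5/265 6:4/268 10:4/272 14:6/268 18:5/273 22:5/271 26:4/271 30:5/273 34:5/270 38:5/272 42:5/272 46:4/274 50:5/272 54:5/272 58:4/273 62:5/274 66:4/274 70:5/273 74:5/273 78:5/274 82:6/275 86:5/273 90:4/274 94:5/274 98:4/275 102:5/275 106:5/275 110:6/271 114:4/242 118:7/224 122:19/312 126:19/374 130:2/397
t 0.1 p [0.2315 0.5799 0.2082] q [ 1.45  0.39  0.01 -0.   -1.19 -0.26] open 0.0856 gf 0.0 F [-0.2  0.5 -0. ]
z [-0.001 -0.002 -1.   ] x [ 0.929 -0.371  0.   ]
 turn [ 4.000e-03  1.000e-03 -1.016e+00] shift after [12.55  40.526  2.412] before [31.366 28.561  2.471]
```

Call:
send_rows(plan=[[1,0,0,0,0,0,-0.203],[1,0,0,0,0,0,-0.203],[1,0,0,0,0,0,-0.203],[1,0,0,0,0,0,-0.203],[1,0,0,0,0,0,-0.204],[1,0.29,0.94,0,0,0,0],[1,0.29,0.94,0,0,0,0],[1,0.29,0.94,0,0,0,0]])

```text
time_s: 0.77
tool_pos: [0.2574, 0.5265, 0.2083]
ee_rot: [0.001, 0.997, 0.076, -0.0]
contact_force: [-0.1, 0.2, 0.5]
opening: 0.0852
gripper_force: 0.0
```

Call:
send_rows(plan=[[1,0.29,0.94,0,0,0,0],[1,0.29,0.94,0,0,0,0],[1,0.29,0.94,0,0,0,0],[1,0.29,0.94,0,0,0,0],[1,0.29,0.94,0,0,0,0],[1,0.29,0.94,0,0,0,0],[1,0.29,0.94,0,0,0,0],[1,0.29,0.94,0,0,0,0]])

```text
time_s: 1.43
tool_pos: [0.3264, 0.3843, 0.2089]
ee_rot: [0.0, 0.997, 0.076, -0.0]
contact_force: [0.2, 0.4, 0.1]
opening: 0.0855
gripper_force: 0.0
```

Call:
send_rows(plan=[[1,0.29,0.94,0,0,0,0],[1,0.29,0.94,0,0,0,0],[1,0.29,0.94,0,0,0,0],[1,0.29,0.94,0,0,0,0],[1,0.29,0.94,0,0,0,0],[1,0.29,0.94,0,0,0,0],[1,0.29,0.94,0,0,0,0],[1,0.29,0.94,0,0,0,0]])

```text
time_s: 2.1
tool_pos: [0.3949, 0.2427, 0.209]
ee_rot: [0.0, 0.997, 0.076, -0.0]
contact_force: [0.2, 0.4, 0.7]
opening: 0.0858
gripper_force: 0.0
```

Call:
send_rows(plan=[[1,0.29,0.94,0,0,0,0],[1,0.29,0.94,0,0,0,0],[1,0.29,0.94,0,0,0,0],[1,0.29,0.94,0,0,0,0],[1,0.29,0.94,0,0,0,0],[1,0.29,0.94,0,0,0,0],[1,0.29,0.94,0,0,0,0],[1,0.29,0.94,0,0,0,0]])

```text
time_s: 2.77
tool_pos: [0.4634, 0.1012, 0.209]
ee_rot: [0.0, 0.997, 0.076, -0.0]
contact_force: [0.3, -0.7, 0.1]
opening: 0.085
gripper_force: 0.0
```

Call:
send_rows(plan=[[1,0.29,0.94,0,0,0,0],[1,0.29,0.94,0,0,0,0],[1,0.29,0.94,0,0,0,0],[1,0.29,0.94,0,0,0,0],[1,0.29,0.94,0,0,0,0],[1,0.29,0.94,0,0,0,0],[1,0.29,0.94,0,0,0,0],[1,0.29,0.94,0,0,0,0]])

```text
time_s: 3.43
tool_pos: [0.532, -0.0404, 0.2089]
ee_rot: [-0.0, 0.997, 0.076, -0.0]
contact_force: [0.6, -0.4, -0.3]
opening: 0.0857
gripper_force: 0.0
```

```bash
python3 - <<'E'
from m import *
st(); to([.6022,-.1833,.16],down(8.7)); to([.6022,-.1833,.105],down(8.7))
E
```

```text
t 3.43 p [ 0.532  -0.0404  0.2089] q [ 0.23  0.23 -0.22 -0.   -1.13  1.49] open 0.0857 gf 0.0 F [ 0.6 -0.4 -0.3]
z [-0.001  0.    -1.   ] x [ 0.988  0.151 -0.001]
 turn [-0.     0.001  0.   ] shift after [2.389 7.593 2.447] before [2.389 7.594 2.444]
 turn [-0.     0.001  0.   ] shift after [2.389 7.593 5.197] before [2.391 7.594 5.194]
```

Call:
send_rows(plan=[[1,0.3,0.95,0,0,0,0],[1,0.3,0.95,0,0,0,0],[1,0.3,0.95,0,0,0,0],[1,0.3,0.95,0,0,0,0],[1,0.3,0.95,0,0,0,0],[1,0.3,0.95,0,0,0,0],[1,0.3,0.95,0.2,0,0,0],[1,0.29,0.94,0.4,0,0,0]])

```text
time_s: 4.1
tool_pos: [0.603, -0.1833, 0.1978]
ee_rot: [0.0, 0.997, 0.076, 0.001]
contact_force: [0.3, 0.4, 0.3]
opening: 0.0853
gripper_force: 0.0
```

Call:
send_rows(plan=[[1,0,0,0.8,0,0,0],[1,0,0,0.8,0,0,0],[1,0,0,0.8,0,0,0],[1,0,0,0.8,0,0,0],[1,0,0,0.6,0,0,0],[1,0,0,0.4,0,0,0],[1,0,0,0.3,0,0,0],[1,0,0,0.1,0,0,0]])

```text
time_s: 4.77
tool_pos: [0.6018, -0.1821, 0.1042]
ee_rot: [-0.0, 0.997, 0.076, -0.001]
contact_force: [-0.7, -0.1, 0.3]
opening: 0.0855
gripper_force: 0.0
```

Call:
send_rows(plan=[[0,0,0,0,0,0,0],[0,0,0,0,0,0,0],[0,0,0,0,0,0,0],[0,0,0,0,0,0,0],[0,0,0,0,0,0,0],[0,0,0,0,0,0,0],[0,0,0,0,0,0,0],[0,0,0,0,0,0,0]])

```text
time_s: 5.43
tool_pos: [0.6024, -0.182, 0.1053]
ee_rot: [0.0, 0.997, 0.076, 0.0]
contact_force: [-0.7, 0.4, 0.3]
opening: 0.0003
gripper_force: 0.0
```

```bash
python3 - <<'E'
from m import *
st()
im=grab('side','s1.png'); P=pts(im)
m=roi(P,225,80,290,180,.1,.14); 
cv2.imwrite('pics/s1c.png',cv2.resize(im['color'][50:220,180:400],(800,600))[:,:,::-1])
E
```

```text
t 5.43 p [ 0.6024 -0.182   0.1053] q [-0.04  0.48 -0.12  0.   -0.97  1.76] open 0.0003 gf 0.0 F [-0.7  0.4  0.3]
z [ 0. -0. -1.] x [0.988 0.152 0.   ]
```

View pics/s1c.png

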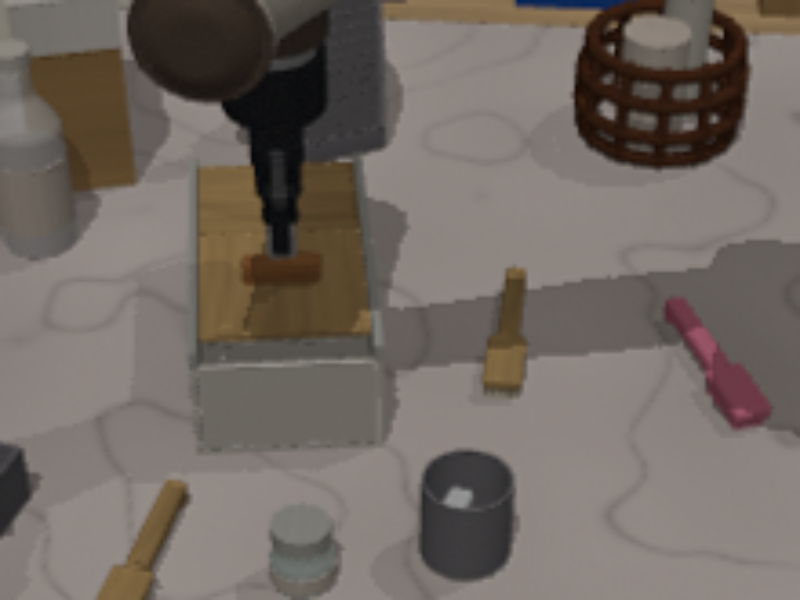

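```bash
python3 - <<'E'
from m import *
for n,u in(('side',(240,115,275,135)),('top',(380,145,412,186))):
    for k in(0,1):
        if k: im=grab(n); P=pts(im)
        else: P=np.load(n+'0.npz')['P']
        m=roi(P,*u,.114,.13); print(n,k,rect(P,m) if m.any() else 0)
        m=roi(P,380,145,412,186,.122,.2) 
        if n=='top':print(np.round(P[145:187:3,390:402:2,2],3) if k else '')
E
```

```text
side 0 (array([ 0.6064, -0.1784]), array([0.0238, 0.0577]), 87.4, 100)
side 1 (array([ 0.6052, -0.1798]), array([0.0553, 0.0203]), 10.1, 99)
top 0 (array([ 0.6022, -0.1833]), array([0.0593, 0.0151]), 8.5, 144)

top 1 (array([ 0.5854, -0.1857]), array([0.0263, 0.0136]), 9.7, 49)
[[0.102 0.103 0.099 0.268 0.282 0.292]
 [0.099 0.243 0.248 0.264 0.277 0.287]
 [0.237 0.235 0.247 0.26  0.269 0.28 ]
 [0.232 0.241 0.243 0.252 0.264 0.271]
 [0.22  0.229 0.232   nan 0.229 0.261]
 [0.199 0.185 0.183 0.183 0.198 0.217]
 [0.553 0.193 0.184 0.174 0.193 0.196]
 [0.565 0.113 0.147 0.145 0.153 0.149]
 [0.575 0.565 0.119 0.122 0.123 0.099]
 [0.582 0.575 0.561 0.124 0.121 0.123]
 [0.588 0.583 0.573 0.124 0.124 0.124]
 [0.594 0.587 0.582 0.573 0.098 0.103]
 [0.598 0.592 0.59  0.582 0.1   0.103]
 [0.606 0.602 0.594 0.59  0.582 0.1  ]]
```

```bash
python3 - <<'E'
from m import *
im=grab('side'); P=pts(im)
for v in range(104,134,2): print(v,*[np.round(P[v,u]*1e3).astype(int) if not np.isnan(P[v,u,0]) else None for u in(250,254,257,260,264)], im['color'][v,257])
im=grab('top'); P=pts(im)
for v in range(158,186,2): print(v,*[np.round(P[v,u]*1e3).astype(int) if not np.isnan(P[v,u,0]) else None for u in(388,392,396,400,404)], im['color'][v,396])
E
```

```text
104 [ 618 -160  195] [ 602 -124  219] [ 594 -123  220] [ 587 -126  218] [ 602 -315   94] [45 45 46]
106 [ 642 -303   93] [ 601 -118  217] [ 593 -116  219] [ 586 -121  216] [ 601 -308   92] [34 34 34]
108 [ 641 -295   92] [ 602 -119  210] [ 594 -121  210] [ 587 -125  207] [ 599 -295   94] [25 27 26]
110 [ 640 -283   93] [ 604 -132  196] [ 596 -129  198] [ 589 -137  193] [ 599 -287   93] [10 11 13]
112 [ 638 -275   91] [ 607 -147  179] [ 599 -148  179] [ 590 -143  183] [ 598 -281   90] [16 16 17]
114 [ 637 -266   91] [ 611 -174  154] [ 602 -171  157] [ 595 -176  154] [ 596 -267   92] [14 14 17]
116 [ 635 -248   96] [ 611 -170  151] [ 602 -166  154] [ 595 -173  150] [ 594 -249   97] [14 13 14]
118 [ 632 -230  102] [ 612 -175  141] [ 603 -171  144] [ 596 -179  139] [ 593 -239   98] [14 14 16]
120 [ 631 -222  100] [ 612 -174  135] [ 603 -168  140] [ 596 -177  134] [ 592 -232   96] [15 13 15]
122 [ 625 -184  121] [ 612 -171  131] [ 604 -172  130] [ 596 -179  126] [ 587 -188  120] [48 45 43]
124 [ 623 -171  124] [ 613 -176  120] [ 605 -177  121] [ 596 -177  121] [ 586 -178  120] [78 49 26]

[... 1030 characters left out ...]
596 -199  102] [ 596 -210  101] [96 73 54]
172 [443 -39 584] [446 -48 574] [ 584 -182  123] [ 584 -192  123] [ 590 -208  104] [96 73 54]
174 [439 -38 588] [441 -46 581] [ 578 -181  126] [ 580 -193  120] [ 585 -209  100] [95 75 59]
176 [435 -37 592] [437 -44 585] [ 575 -183  119] [ 575 -193  119] [ 581 -210   96] [96 82 69]
178 [431 -35 598] [433 -43 588] [438 -53 572] [ 574 -198  102] [ 574 -208  101] [100  94  82]
180 [428 -35 599] [429 -42 593] [433 -51 581] [ 569 -198  101] [ 568 -207  103] [107 102  90]
182 [424 -34 602] [425 -40 598] [429 -50 584] [ 564 -197  101] [ 564 -208  100] [110 105  95]
184 [419 -32 609] [422 -40 600] [424 -48 591] [ 558 -196  103] [ 557 -206  105] [112 108  98]
```

```bash
python3 - <<'E'
from m import *
for n in('side','top'):
    P=np.load(n+'0.npz')['P']
    for (x,y) in [(.2315,.5799)]:
        m=(abs(P[...,0]-x)<.09)&(abs(P[...,1]-y)<.09)&(P[...,2]>.03)
        q=P[m]; q=q[np.argsort(q[:,2])]; print(n,len(q)); print(np.round(q[:24:2]*1e3))
E
```

```text
side 15634
[[257. 624. 244.]
 [258. 624. 247.]
 [261. 623. 247.]
 [261. 623. 250.]
 [252. 633. 251.]
 [251. 633. 252.]
 [253. 631. 254.]
 [254. 633. 254.]
 [247. 635. 255.]
 [252. 632. 255.]
 [250. 634. 255.]
 [253. 634. 256.]]
top 2654
[[254. 617. 246.]
 [219. 531. 248.]
 [223. 530. 251.]
 [256. 615. 251.]
 [225. 536. 253.]
 [219. 531. 253.]
 [224. 530. 255.]
 [219. 532. 256.]
 [222. 531. 257.]
 [220. 532. 260.]
 [224. 532. 261.]
 [224. 533. 263.]]
```

The shut fingers are visible only down to z≈0.125 while the TCP reads 0.105. At the start, the open tips were also seen about 20 mm higher than stated. So the real tips end about 20 mm behind the reported TCP. I'll open, go 17 mm deeper and close again.

Call:
send_rows(plan=[[1,0,0,0,0,0,0],[1,0,0,0,0,0,0],[1,0,0,0,0,0,0],[1,0,0,0,0,0,0],[1,0,0,0.2,0,0,0],[1,0,0,0.2,0,0,0],[1,0,0,0.2,0,0,0],[1,0,0,0.25,0,0,0]])

```text
time_s: 6.35
tool_pos: [0.6023, -0.182, 0.0877]
ee_rot: [-0.0, 0.997, 0.076, -0.0]
contact_force: [0.3, 0.3, -0.1]
opening: 0.0852
gripper_force: 0.0
```

Call:
send_rows(plan=[[0,0,0,0,0,0,0],[0,0,0,0,0,0,0],[0,0,0,0,0,0,0],[0,0,0,0,0,0,0],[0,0,0,0,0,0,0],[0,0,0,0,0,0,0],[0,0,0,0,0,0,0],[0,0,0,0,0,0,0]])

```text
time_s: 7.02
tool_pos: [0.6026, -0.1821, 0.0888]
ee_rot: [0.0, 0.997, 0.076, 0.0]
contact_force: [0.8, -0.5, 1.9]
opening: 0.0123
gripper_force: 62.1
```

Call:
send_rows(plan=[[0,0,0.4,0,0,0,0],[0,0,0.7,0,0,0,0],[0,0,0.7,0,0,0,0],[0,0,0.7,0,0,0,0],[0,0,0.7,0,0,0,0],[0,0,0.7,0,0,0,0],[0,0,0.6,0,0,0,0],[0,0,0.3,0,0,0,0]])

```text
time_s: 7.68
tool_pos: [0.6176, -0.2799, 0.0888]
ee_rot: [0.001, 0.997, 0.075, 0.001]
contact_force: [-0.8, 2.2, 5.4]
opening: 0.0123
gripper_force: 62.6
```

Call:
send_rows(plan=[[0,0,0.15,0,0,0,0],[0,0,0.1,0,0,0,0],[0,0,0.1,0,0,0,0],[0,0,0.1,0,0,0,0],[0,0,0.05,0,0,0,0],[0,0,0,0,0,0,0],[0,0,0,0,0,0,0],[0,0,0,0,0,0,0]])

```text
time_s: 8.35
tool_pos: [0.6178, -0.2824, 0.0887]
ee_rot: [-0.004, 0.997, 0.076, -0.001]
contact_force: [-3.7, 19.9, 12.0]
opening: 0.0119
gripper_force: 63.3
```

Call:
send_rows(plan=[[1,0,-0.1,0,0,0,0],[1,0,0,0,0,0,0],[1,0,0,0,0,0,0],[1,0,0,0,0,0,0],[1,0,0,-0.5,0,0,0],[1,0,0,-1,0,0,0],[1,0,0,-1,0,0,0],[1,0,0,-1,0,0,0]])

```text
time_s: 9.02
tool_pos: [0.6179, -0.2857, 0.1594]
ee_rot: [0.0, 0.997, 0.076, -0.0]
contact_force: [0.7, 0.3, 0.4]
opening: 0.0851
gripper_force: 0.0
```

```bash
python3 - <<'E'
from m import *
st()
P=pts(grab('top'))
m=roi(P,380,128,475,212,.112,.126); print(rect(P,m))
# cup grasp options: approach tool pointing -y, 40 deg below horizontal
c=np.array([.4494,.0067])
for roll in (0,180):
  R=side(40,-90,roll); z=R.as_matrix()[:,2]
  g=np.array([*c,.042])
  to(g+.040*z-.10*z,R,f'pre{roll}')
  to(g+.040*z,R,f'gr{roll}')
E
```

```text
t 9.02 p [ 0.6179 -0.2857  0.1594] q [-0.2   0.51  0.09  0.   -1.15  1.92] open 0.0851 gf 0.0 F [0.7 0.3 0.4]
z [-0.    -0.001 -1.   ] x [ 0.989  0.151 -0.   ]
(array([0., 0.]), array([0., 0.]), 0.0, 0)
pre0 turn [-1.429  1.204  3.053] shift after [-14.144   8.552 -10.292] before [ -5.905 -18.101   4.075]
gr0 turn [-1.429  1.204  3.053] shift after [-14.144   8.552  -5.292] before [ -6.511 -14.333   7.305]
pre180 turn [-1.159 -1.375 -2.531] shift after [ 14.144  -8.552 -10.292] before [ -5.905 -18.101   4.075]
gr180 turn [-1.159 -1.375 -2.531] shift after [14.144 -8.552 -5.292] before [ -6.511 -14.333   7.305]
```

Call:
send_rows(plan=[[1,0,0,0,0,0,0.235],[1,0,0,0,0,0,0.235],[1,0,0,0,0,0,0.235],[1,0,0,0,0,0,0.235],[1,0,0,0,0,0,0.235],[1,0,0,0,0,0,0.235],[1,0,0,0,0,0,0.235],[1,0,0,0,0,0,0.235]])

```text
time_s: 9.73
tool_pos: [0.6181, -0.2855, 0.1586]
ee_rot: [0.0, 0.913, -0.407, 0.0]
contact_force: [0.5, -0.5, 0.2]
opening: 0.0853
gripper_force: 0.0
```

Call:
send_rows(plan=[[1,0,0,0,0,0,0.235],[1,0,0,0,0,0,0.235],[1,0,0,0,0,0,0.235],[1,0,0,0,0,0,0.235],[1,0,0,0,0,0,0.235],[1,0,0,0,0,0,0.235],[1,-0.99,0.47,0,0,0,0],[1,-0.99,0.47,0,0,0,0]])

```text
time_s: 10.4
tool_pos: [0.5991, -0.2462, 0.158]
ee_rot: [-0.0, -0.706, 0.708, -0.0]
contact_force: [-0.4, 1.0, -0.1]
opening: 0.0853
gripper_force: 0.0
```

Call:
send_rows(plan=[[1,-0.99,0.47,0,0,0,0],[1,-0.99,0.47,0,0,0,0],[1,-0.99,0.47,0,0,0,0],[1,-0.99,0.47,0,0,0,0],[1,-0.99,0.47,0,0,0,0],[1,-0.99,0.47,0,0,0,0],[1,-0.99,0.47,0,0,0,0],[1,-0.99,0.47,0,0,0,0]])

```text
time_s: 11.07
tool_pos: [0.5238, -0.0865, 0.1587]
ee_rot: [0.0, -0.707, 0.707, -0.0]
contact_force: [0.1, 0.5, 1.0]
opening: 0.0854
gripper_force: 0.0
```

Call:
send_rows(plan=[[1,-0.99,0.47,0,0,0,0],[1,-0.99,0.47,0,0,0,0],[1,-0.99,0.47,0,0,0,0],[1,-0.99,0.47,0,0,0,0],[1,-0.99,0.47,0,0,0,0],[1,-0.99,0.47,0,0,0,0],[1,-0.99,0.47,0,0,0,0],[1,-0.99,0.47,0,0,0,0]])

```text
time_s: 11.73
tool_pos: [0.4487, 0.0721, 0.1588]
ee_rot: [0.001, -0.707, 0.707, -0.0]
contact_force: [0.5, -0.2, -0.3]
opening: 0.0857
gripper_force: 0.0
```

Call:
send_rows(plan=[[1,0,0,0,0,0.238,0],[1,0,0,0,0,0.238,0],[1,0,0,0,0,0.238,0],[1,0,0,0,0,0.238,0],[1,0,0,0,0,0.238,0],[1,0,0,0,0,0.238,0],[1,0,0,0,0,0.238,0],[1,0,0,0,0,0,0]])

```text
time_s: 12.4
tool_pos: [0.4493, 0.0731, 0.1556]
ee_rot: [0.302, 0.642, -0.638, 0.301]
contact_force: [0.2, 0.3, -0.6]
opening: 0.0855
gripper_force: 0.0
```

```bash
python3 - <<'E'
from m import *
st()
im=grab('top','t2.png');P=pts(im)
m=roi(P,380,128,475,212,.112,.126); print('rib',rect(P,m))
for n,b,z in [('brushA',(262,132,345,172),(.010,.035)),('brushB',(380,228,450,250),(.010,.035))]:print(n,rect(P,roi(P,*b,*z)))
P=pts(grab('side'));P0=np.load('side0.npz')['P']
for Q in(P0,P):
  m=roi(Q,290,172,326,218,.066,.08);print('cup side',rect(Q,m))
c=np.array([.4494,.0067]);R=side(40)
z=R.as_matrix()[:,2];g=np.array([*c,.042])
to(g-.06*z,R,'pre');to(g+.040*z,R,'gr')
E
```

```text
t 12.4 p [0.4493 0.0731 0.1556] q [ 0.87  0.44 -0.57  0.54 -1.35 -1.2 ] open 0.0855 gf 0.0 F [ 0.2  0.3 -0.6]
z [ 0.001 -0.771 -0.637] x [ 0.006 -0.637  0.771]
rib (array([ 0.6167, -0.2818]), array([0.0586, 0.0155]), 9.4, 148)
brushA (array([0.6785, 0.0459]), array([0.1582, 0.0331]), 82.0, 468)
brushB (array([ 0.4268, -0.251 ]), array([0.161 , 0.0321]), 86.6, 516)
cup side (array([0.4525, 0.0088]), array([0.0636, 0.0691]), 2.7, 122)
cup side (array([0., 0.]), array([0., 0.]), 0.0, 0)
pre turn [ 0.001 -0.     0.003] shift after [-2.324 -0.023  3.208] before [-2.324 -0.028  3.208]
gr turn [ 0.001 -0.     0.003] shift after [-2.324 -0.023  8.208] before [-2.324 -0.03   8.208]
```

View pics/t2.png

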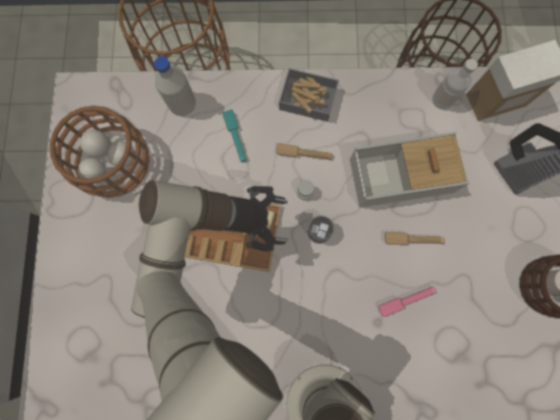

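Top view: the hatch is open (rib at (433,160)), the tilted open gripper stands next to the cup (320,230), and nothing else has moved. Now I approach and grasp the cup.

Call:
send_rows(plan=[[1,-0.47,-0.02,0.64,0,0,0],[1,-0.47,-0.02,0.64,0,0,0],[1,-0.47,-0.02,0.64,0,0,0],[1,-0.47,-0.02,0.64,0,0,0],[1,-0.48,-0.02,0.64,0,0,0],[1,0,0,0.6,0,0,0],[1,0,0,0.6,0,0,0],[1,0,0,0.6,0,0,0]])

```text
time_s: 13.17
tool_pos: [0.4515, 0.0248, 0.0585]
ee_rot: [-0.297, -0.641, 0.642, -0.298]
contact_force: [-0.5, -0.1, 0.1]
opening: 0.0853
gripper_force: 0.0
```

Call:
send_rows(plan=[[1,0,0,0.6,0,0,0],[1,0,0,0.6,0,0,0],[1,0,0,0.6,0,0,0],[1,0,0,0.6,0,0,0],[1,0,0,0.6,0,0,0],[1,0,0,0.4,0,0,0],[1,0,0,0,0,0,0],[1,0,0,0,0,0,0]])

```text
time_s: 13.83
tool_pos: [0.4512, -0.0271, 0.0147]
ee_rot: [-0.298, -0.641, 0.642, -0.299]
contact_force: [0.9, -0.1, 0.2]
opening: 0.0851
gripper_force: 0.0
```

```bash
python3 - <<'E'
from m import *
st()
im=grab('side'); cv2.imwrite('pics/s3.png',cv2.resize(im['color'][140:260,240:400],(800,600))[:,:,::-1])
E
```

```text
t 13.83 p [ 0.4512 -0.0271  0.0147] q [ 0.67  0.6  -0.85  0.83 -0.95 -1.46] open 0.0851 gf 0.0 F [ 0.9 -0.1  0.2]
z [ 0.    -0.765 -0.644] x [-0.002 -0.644  0.765]
```

View pics/s3.png

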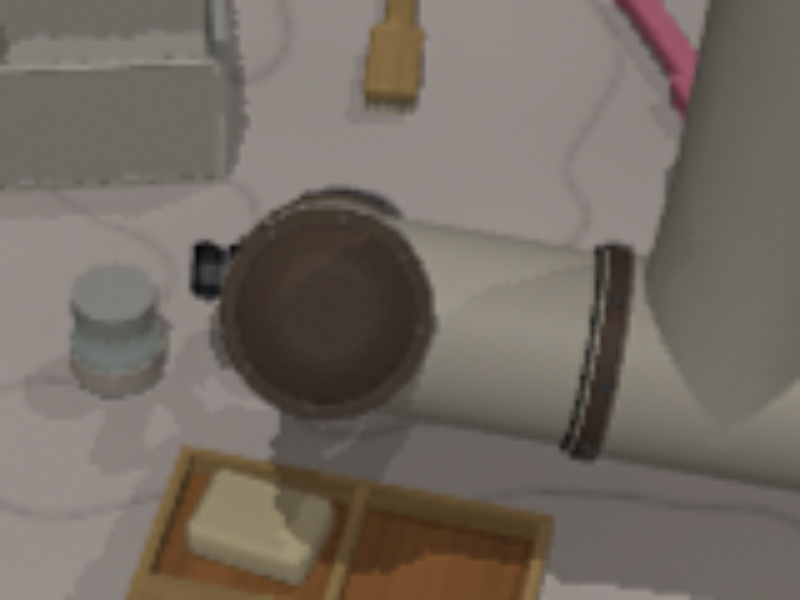

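The wrist hides the cup, and the finger at (210,268) stays clear of the jar. Closing.

Call:
send_rows(plan=[[0,0,0,0,0,0,0],[0,0,0,0,0,0,0],[0,0,0,0,0,0,0],[0,0,0,0,0,0,0],[0,0,0,0,0,0,0],[0,0,0,0,0,0,0],[0,0,0,0,0,0,0],[0,0,0,0,0,0,0]])

```text
time_s: 14.55
tool_pos: [0.4515, -0.0261, 0.0147]
ee_rot: [0.298, 0.641, -0.641, 0.299]
contact_force: [0.0, 2.5, 5.5]
opening: 0.0634
gripper_force: 66.0
```

```bash
python3 - <<'E'
from m import *
st()
im=grab('top'); cv2.imwrite('pics/t4.png',cv2.resize(im['color'][180:270,250:370],(800,600))[:,:,::-1])
P=pts(im); m=roi(P,295,205,345,255,.055,.085); print(rect(P,m))
E
```

```text
t 14.55 p [ 0.4515 -0.0261  0.0147] q [ 0.67  0.61 -0.85  0.83 -0.95 -1.46] open 0.0634 gf 66.0 F [0.  2.5 5.5]
z [ 0.002 -0.766 -0.643] x [-0.    -0.643  0.766]
(array([0.4477, 0.0158]), array([0.0812, 0.1256]), 89.2, 378)
```

View pics/t4.png

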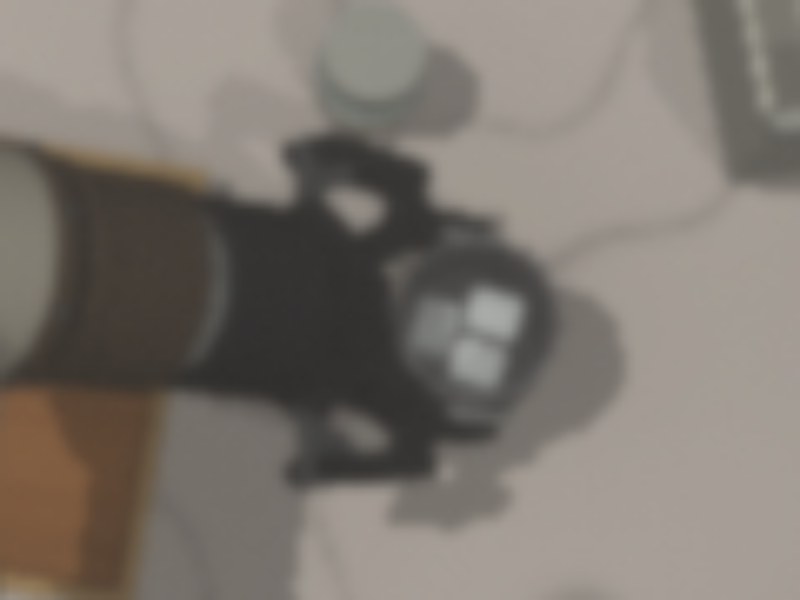

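The cup is gripped (opening 63 mm, 66 N) with tablets visible inside. Now I lift it and carry it over the bin.

Call:
send_rows(plan=[[0,0.45,0,-0.378,0,0,0],[0,0.75,0,-0.63,0,0,0],[0,0.85,0,-0.714,0,0,0],[0,0.85,0,-0.714,0,0,0],[0,0.85,0,-0.714,0,0,0],[0,0.85,0,-0.714,0,0,0],[0,0.85,0,-0.714,0,0,0],[0,0.55,0,-0.46,0,0,0]])

```text
time_s: 15.27
tool_pos: [0.4509, -0.0262, 0.1718]
ee_rot: [0.297, 0.641, -0.641, 0.298]
contact_force: [0.9, -0.3, -0.6]
opening: 0.0635
gripper_force: 65.9
```

Call:
send_rows(plan=[[0,0.3,-0.26,0.36,0,0,0],[0,0.6,-0.52,0.72,0,0,0],[0,0.65,-0.56,0.78,0,0,0],[0,0.65,-0.56,0.78,0,0,0],[0,0.65,-0.56,0.78,0,0,0],[0,0.65,-0.56,0.78,0,0,0],[0,0.65,-0.56,0.78,0,0,0],[0,0.65,-0.56,0.78,0,0,0]])

```text
time_s: 15.93
tool_pos: [0.5337, -0.1774, 0.1691]
ee_rot: [0.299, 0.642, -0.641, 0.298]
contact_force: [0.3, -0.1, -1.2]
opening: 0.0635
gripper_force: 65.9
```

Call:
send_rows(plan=[[0,0.65,-0.56,0.78,0,0,0],[0,0.65,-0.56,0.78,0,0,0],[0,0.44,-0.4,0.52,0,0,0],[0,0,0,0,0,0.1,0],[0,0,0,0,0,0.15,0],[0,0,0,0,0,0.15,0],[0,0,0,0,0,0.15,0],[0,0,0,0,0,0.15,0]])

```text
time_s: 16.6
tool_pos: [0.5639, -0.2306, 0.1692]
ee_rot: [0.411, 0.576, -0.575, 0.411]
contact_force: [0.3, -0.3, -2.1]
opening: 0.0635
gripper_force: 66.0
```

```bash
python3 - <<'E'
from m import *
st(); to([.565,-.2295,.172],side(0))
E
```

```text
t 16.6 p [ 0.5639 -0.2306  0.1692] q [ 0.21  0.57 -0.73  1.28 -1.31 -1.29] open 0.0635 gf 66.0 F [ 0.3 -0.3 -2.1]
z [ 0.001 -0.946 -0.324] x [ 0.001 -0.324  0.946]
 turn [-0.002  0.63   0.002] shift after [ 0.138 -0.057 -0.054] before [ 0.113 -0.057 -0.096]
```

Call:
send_rows(plan=[[0,0.04,0,0,0,0.158,0],[0,0.04,0,0,0,0.158,0],[0,0.04,0,0,0,0.158,0],[0,0,0,0,0,0.156,0],[0,0,0,0,0,0,-0.1],[0,0,0,0,0,0,-0.2],[0,0,0,0,0,0,-0.235],[0,0,0,0,0,0,-0.235]])

```text
time_s: 17.27
tool_pos: [0.5639, -0.2314, 0.1708]
ee_rot: [0.59, 0.593, -0.388, 0.387]
contact_force: [0.4, -0.0, -1.0]
opening: 0.0637
gripper_force: 66.0
```

Call:
send_rows(plan=[[0,0,0,0,0,0,-0.235],[0,0,0,0,0,0,-0.235],[0,0,0,0,0,0,-0.235],[0,0,0,0,0,0,-0.235],[0,0,0,0,0,0,-0.235],[0,0,0,0,0,0,-0.235],[0,0,0,0,0,0,-0.235],[0,0,0,0,0,0,-0.235]])

```text
time_s: 17.93
tool_pos: [0.5639, -0.2314, 0.1711]
ee_rot: [0.703, 0.706, -0.062, 0.062]
contact_force: [0.1, 0.2, -1.8]
opening: 0.0632
gripper_force: 66.0
```

Call:
send_rows(plan=[[0,0,0,0,0,0,-0.235],[0,0,0,0,0,0,-0.235],[0,0,0,0,0,0,-0.235],[0,0,0,0,0,0,-0.235],[0,0,0,0,0,0,-0.235],[0,0,0,0,0,0,-0.235],[0,0,0,0,0,0,-0.235],[0,0,0,0,0,0,-0.235]])

```text
time_s: 18.6
tool_pos: [0.5639, -0.2314, 0.1713]
ee_rot: [0.649, 0.651, 0.279, -0.277]
contact_force: [0.7, -0.1, -1.2]
opening: 0.0634
gripper_force: 66.1
```

```bash
python3 - <<'E'
from m import *
st()
a=grab('top')['color'][100:250,300:500]; b=grab('side')['color'][60:210,200:400]
cv2.imwrite('pics/p5.png',np.hstack([cv2.resize(a,(400,300)),cv2.resize(b,(400,300))])[:,:,::-1])
E
```

```text
t 18.6 p [ 0.5639 -0.2314  0.1713] q [ 0.22  0.73 -0.75  1.36 -1.58  0.89] open 0.0634 gf 66.1 F [ 0.7 -0.1 -1.2]
z [ 0.    -1.    -0.004] x [ 0.691  0.003 -0.723]
```

View pics/p5.png

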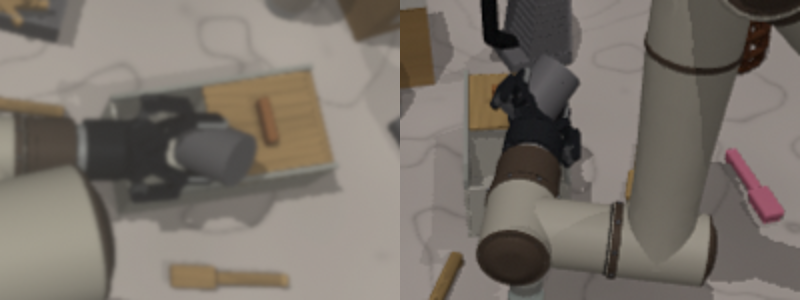

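The cup is inverted over the bin (crop 215,155), mouth towards the hand. I'll roll it further and shake it lightly.

Call:
send_rows(plan=[[0,0,0,0,0,0,-0.235],[0,0,0,0,0,0,-0.235],[0,0,0,0,0,0,-0.235],[0,0,0,0,0,0,-0.235],[0,0,0,0,0,0,-0.235],[0,0,0,0,0,0,0.2],[0,0,0,0,0,0,-0.235],[0,0,0,0,0,0,0]])

```text
time_s: 19.37
tool_pos: [0.564, -0.2314, 0.172]
ee_rot: [0.532, 0.533, 0.466, -0.464]
contact_force: [0.3, -0.3, 0.5]
opening: 0.0636
gripper_force: 66.1
```

```bash
python3 - <<'E'
from m import *
st()
a=grab('top')['color'][120:220,320:480]; b=grab('side')['color'][60:180,200:360]
cv2.imwrite('pics/p6.png',np.hstack([cv2.resize(a,(400,250)),cv2.resize(b,(400,300))[:250]])[:,:,::-1])
E
```

```text
t 19.37 p [ 0.564  -0.2314  0.172 ] q [ 0.22  0.73 -0.75  1.36 -1.59  1.52] open 0.0636 gf 66.1 F [ 0.3 -0.3  0.5]
z [ 0.    -1.    -0.003] x [ 0.136  0.003 -0.991]
```

Call:
send_rows(plan=[[0,0,0,0,0,0,0.235],[0,0,0,0,0,0,0.235],[0,0,0,0,0,0,0.235],[0,0,0,0,0,0,0.235],[0,0,0,0,0,0,0.235],[0,0,0,0,0,0,0.235],[0,0,0,0,0,0,0.235],[0,0,0,0,0,0,0.235]])

```text
time_s: 20.13
tool_pos: [0.5641, -0.2314, 0.1722]
ee_rot: [0.689, 0.691, 0.155, -0.154]
contact_force: [0.2, -0.3, 0.9]
opening: 0.0633
gripper_force: 66.1
```

Call:
send_rows(plan=[[0,0,0,0,0,0,0.235],[0,0,0,0,0,0,0.235],[0,0,0,0,0,0,0.235],[0,0,0,0,0,0,0.235],[0,0,0,0,0,0,0.235],[0,0,0,0,0,0,0.235],[0,0,0,0,0,0,0.235],[0,0,0,0,0,0,0.235]])

```text
time_s: 20.8
tool_pos: [0.5641, -0.2314, 0.1722]
ee_rot: [0.68, 0.682, -0.19, 0.19]
contact_force: [0.2, 0.3, -0.6]
opening: 0.0635
gripper_force: 66.1
```

Call:
send_rows(plan=[[0,0,0,0,0,0,0.235],[0,0,0,0,0,0,0.235],[0,0,0,0,0,0,0.235],[0,0,0,0,0,0,0.235],[0,0,0,0,0,0,0.235],[0,0,0,0,0,0,0.235],[0,0,0,0,0,0,0.235],[0,0,0,0,0,0,0.235]])

```text
time_s: 21.47
tool_pos: [0.5641, -0.2315, 0.1722]
ee_rot: [0.51, 0.511, -0.49, 0.489]
contact_force: [0.2, 0.4, -0.2]
opening: 0.0636
gripper_force: 66.1
```

Call:
send_rows(plan=[[0,0,0,0,0,-0.222,0],[0,0,0,0,0,-0.222,0],[0,0,0,0,0,-0.222,0],[0,0,0,0,0,-0.222,0],[0,0,0,0,0,-0.222,0],[0,0,0,0,0,-0.222,0],[0,0,0,0,0,0,0],[0,0,0,0,0,0,0]])

```text
time_s: 22.13
tool_pos: [0.5643, -0.2318, 0.1739]
ee_rot: [0.314, 0.647, -0.634, 0.283]
contact_force: [0.4, 0.3, -1.0]
opening: 0.0635
gripper_force: 66.1
```

```bash
python3 - <<'E'
from m import *
st(); to([.4515,-.0261,.172],side(40))
E
```

```text
t 22.13 p [ 0.5643 -0.2318  0.1739] q [ 0.17  0.43 -0.6   1.01 -1.08 -0.91] open 0.0635 gf 66.1 F [ 0.4  0.3 -1. ]
z [-0.032 -0.765 -0.643] x [ 0.035 -0.644  0.765]
 turn [0.061 0.002 0.066] shift after [-6.683  5.638 -7.82 ] before [-6.886  5.649 -7.633]
```

Call:
send_rows(plan=[[0,0,0,0,0.061,0.002,0.066],[0,-0.35,0.29,-0.4,0,0,0],[0,-0.65,0.55,-0.76,0,0,0],[0,-0.75,0.63,-0.88,0,0,0],[0,-0.75,0.63,-0.88,0,0,0],[0,-0.75,0.63,-0.88,0,0,0],[0,-0.75,0.63,-0.88,0,0,0],[0,-0.75,0.63,-0.88,0,0,0]])

```text
time_s: 22.8
tool_pos: [0.4821, -0.0842, 0.1707]
ee_rot: [0.302, 0.643, -0.638, 0.297]
contact_force: [1.0, 0.1, -0.9]
opening: 0.0635
gripper_force: 66.1
```

Call:
send_rows(plan=[[0,-0.75,0.63,-0.88,0,0,0],[0,-0.75,0.63,-0.88,0,0,0],[0,-0.43,0.39,-0.5,0,0,0],[0,0,0,0,0,0,0],[0,-0.6,0,0.504,0,0,0],[0,-0.8,0,0.672,0,0,0],[0,-0.8,0,0.672,0,0,0],[0,-0.8,0,0.672,0,0,0]])

```text
time_s: 23.47
tool_pos: [0.4496, -0.0264, 0.0917]
ee_rot: [0.301, 0.642, -0.639, 0.298]
contact_force: [0.3, 0.1, -0.0]
opening: 0.0635
gripper_force: 66.1
```

```bash
python3 - <<'E'
from m import *
st(); to([.4515,-.0261,.016],side(40))
im=grab('top');a=im['color'][120:220,320:480]; b=im['color'][190:265,270:390]
cv2.imwrite('pics/p7.png',np.hstack([cv2.resize(a,(400,250)),cv2.resize(b,(400,250))])[:,:,::-1])
E
```

```text
t 23.47 p [ 0.4496 -0.0264  0.0917] q [ 0.69  0.47 -0.79  0.72 -1.1  -1.29] open 0.0635 gf 66.1 F [ 0.3  0.1 -0. ]
z [-0.002 -0.767 -0.641] x [ 0.007 -0.641  0.767]
 turn [ 0.004 -0.004  0.013] shift after [-2.91  -0.097  2.42 ] before [-2.914 -0.123  2.414]
```

View pics/p7.png

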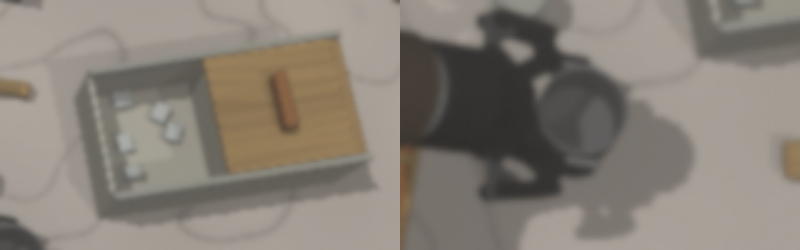

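The bin holds tablets (five visible, the -x strip is hidden by the wall) and the cup looks empty. Setting it down on the counter for now.

Call:
send_rows(plan=[[0,-0.6,-0.03,0.5,0,0,0],[0,-0.6,-0.03,0.5,0,0,0],[0,-0.6,-0.02,0.5,0,0,0],[0,-0.5,-0.02,0.42,0,0,0],[0,-0.35,0,0.28,0,0,0],[0,-0.2,0,0.17,0,0,0],[0,-0.08,0,0.07,0,0,0],[0,0,0,0,0,0,0]])

```text
time_s: 24.18
tool_pos: [0.4518, -0.026, 0.0166]
ee_rot: [0.3, 0.643, -0.639, 0.298]
contact_force: [-0.0, -0.7, -0.1]
opening: 0.0633
gripper_force: 66.1
```

```bash
python3 - <<'E'
from m import *
st()
E
```

```text
t 24.18 p [ 0.4518 -0.026   0.0166] q [ 0.67  0.6  -0.84  0.83 -0.96 -1.44] open 0.0633 gf 66.1 F [-0.  -0.7 -0.1]
z [-0.002 -0.766 -0.642] x [ 0.006 -0.642  0.766]
```

Call:
send_rows(plan=[[0,-0.06,0,0.05,0,0,0],[0,0,0,0,0,0,0],[1,0,0,0,0,0,0],[1,0,0,0,0,0,0],[1,0,0,0,0,0,0],[1,0,0,0,0,0,0],[1,0,0,0,0,0,0],[1,0,0,-0.3,0,0,0]])

```text
time_s: 24.85
tool_pos: [0.4511, -0.0221, 0.0189]
ee_rot: [0.301, 0.642, -0.639, 0.297]
contact_force: [0.5, -0.3, -0.5]
opening: 0.0854
gripper_force: 0.0
```

Call:
send_rows(plan=[[1,0,0,-0.7,0,0,0],[1,0,0,-0.8,0,0,0],[1,0,0,-0.8,0,0,0],[1,0,0,-0.8,0,0,0],[1,0,0,-0.8,0,0,0],[1,0.2,0,-0.9,0,0,0],[1,0.7,0,-0.6,0,0,0],[1,0.8,0,-0.6,0,0,0]])

```text
time_s: 25.52
tool_pos: [0.4522, 0.05, 0.1228]
ee_rot: [0.3, 0.643, -0.639, 0.297]
contact_force: [0.4, -0.8, -0.4]
opening: 0.0855
gripper_force: 0.0
```

Call:
send_rows(plan=[[1,0,0,0,0,-0.238,0],[1,0,0,0,0,-0.238,0],[1,0,0,0,0,-0.238,0],[1,0,0,0,0,-0.238,0],[1,0,0,0,0,-0.238,0],[1,0,0,0,0,-0.238,0],[1,0,0,0,0,-0.238,0],[1,0,0,-1,0,0,0]])

```text
time_s: 26.18
tool_pos: [0.4496, 0.047, 0.1408]
ee_rot: [-0.002, -0.706, 0.708, 0.006]
contact_force: [1.0, 0.8, 0.7]
opening: 0.085
gripper_force: 0.0
```

```bash
python3 - <<'E'
from m import *
st()
im=grab('top','t8.png');P=pts(im)
for n,b,z in [('cup',(300,212,338,248),(.06,.09)),('brushA',(262,132,345,172),(.010,.035)),('brushB',(380,228,450,250),(.010,.035))]:print(n,rect(P,roi(P,*b,*z)))
to([.6172,-.2833,.16],down(8.7))
E
```

```text
t 26.18 p [0.4496 0.047  0.1408] q [ 0.46  0.16 -0.49 -0.01 -0.93 -0.45] open 0.085 gf 0.0 F [1.  0.8 0.7]
z [-0.011  0.007 -1.   ] x [-0.004 -1.    -0.006]
cup (array([ 0.4412, -0.01  ]), array([0.0253, 0.0614]), 62.5, 51)
brushA (array([0.6783, 0.046 ]), array([0.1573, 0.0325]), 81.9, 427)
brushB (array([ 0.4258, -0.2501]), array([0.1591, 0.0323]), 85.5, 517)
 turn [-0.006  0.006 -3.292] shift after [ 5.563 17.605 -0.688] before [16.549 -8.179 -0.752]
```

View pics/t8.png

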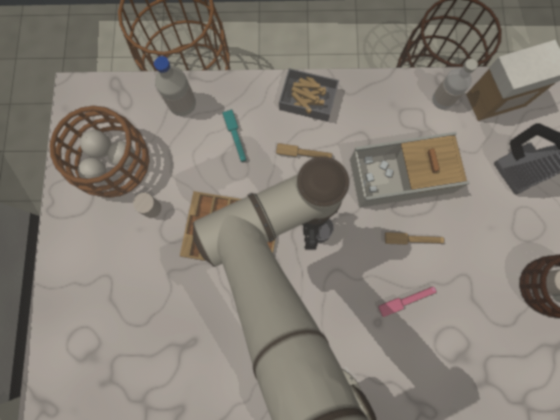

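Call:
send_rows(plan=[[1,0,0,-0.35,0,0,-0.235],[1,0,0,-0.35,0,0,-0.235],[1,0,0,0,0,0,-0.235],[1,0,0,0,0,0,-0.235],[1,0,0,0,0,0,-0.235],[1,0,0,0,0,0,-0.235],[1,0,0,0,0,0,-0.235],[1,0,0,0,0,0,-0.235]])

```text
time_s: 26.9
tool_pos: [0.4521, 0.0494, 0.1562]
ee_rot: [0.001, 0.959, -0.284, -0.003]
contact_force: [-0.2, 0.4, 0.4]
opening: 0.0853
gripper_force: 0.0
```

Call:
send_rows(plan=[[1,0,0,0,0,0,-0.235],[1,0,0,0,0,0,-0.235],[1,0,0,0,0,0,-0.235],[1,0,0,0,0,0,-0.235],[1,0,0,0,0,0,-0.235],[1,0,0,0,0,0,-0.235],[1,0.31,0.98,0,0,0,0],[1,0.31,0.98,0,0,0,0]])

```text
time_s: 27.57
tool_pos: [0.4706, 0.0127, 0.1563]
ee_rot: [-0.0, 0.997, 0.079, -0.003]
contact_force: [-0.1, -0.2, -0.4]
opening: 0.0852
gripper_force: 0.0
```

Call:
send_rows(plan=[[1,0.31,0.98,0,0,0,0],[1,0.31,0.98,0,0,0,0],[1,0.31,0.98,0,0,0,0],[1,0.31,0.98,0,0,0,0],[1,0.31,0.98,0,0,0,0],[1,0.31,0.98,0,0,0,0],[1,0.31,0.98,0,0,0,0],[1,0.31,0.98,0,0,0,0]])

```text
time_s: 28.23
tool_pos: [0.5442, -0.1355, 0.1556]
ee_rot: [-0.0, 0.997, 0.078, -0.003]
contact_force: [0.3, 0.5, -0.2]
opening: 0.0854
gripper_force: 0.0
```

Call:
send_rows(plan=[[1,0.31,0.98,0,0,0,0],[1,0.31,0.98,0,0,0,0],[1,0.31,0.98,0,0,0,0],[1,0.31,0.98,0,0,0,0],[1,0.31,0.98,0,0,0,0],[1,0.31,0.98,0,0,0,0],[1,0.31,0.98,0,0,0,0],[1,0.31,0.98,0,0,0,0]])

```text
time_s: 28.9
tool_pos: [0.6175, -0.2826, 0.155]
ee_rot: [-0.0, 0.997, 0.078, -0.003]
contact_force: [0.4, 0.2, -0.2]
opening: 0.0852
gripper_force: 0.0
```

```bash
python3 - <<'E'
from m import *
st()
to([.6172,-.2833,.0885],down(8.7))
E
```

```text
t 28.9 p [ 0.6175 -0.2826  0.155 ] q [-0.19  0.52  0.08  0.   -1.14  1.92] open 0.0852 gf 0.0 F [ 0.4  0.2 -0.2]
z [-0.006  0.    -1.   ] x [ 0.988  0.155 -0.006]
 turn [-0.003  0.011  0.007] shift after [-0.021  0.034  3.324] before [-1.000e-03  3.900e-02  3.324e+00]
```

Call:
send_rows(plan=[[1,0,0,0.5,0,0.01,0.007],[1,0,0.03,0.7,0,0,0],[1,0,0,0.7,0,0,0],[1,0,0,0.6,0,0,0],[1,0,0,0.5,0,0,0],[1,0,0,0.3,0,0,0],[1,0,0,0,0,0,0],[0,0,0,0,0,0,0]])

```text
time_s: 29.57
tool_pos: [0.6172, -0.283, 0.0893]
ee_rot: [-0.0, 0.997, 0.076, -0.0]
contact_force: [-1.0, -0.7, 0.4]
opening: 0.0755
gripper_force: 0.0
```

Call:
send_rows(plan=[[0,0,0,0,0,0,0],[0,0,0,0,0,0,0],[0,0,0,0,0,0,0],[0,0,0,0,0,0,0],[0,0,0,0,0,0,0],[0,0,0,0,0,0,0],[0,0,0,0,0,0,0],[0,0,0,0,0,0,0]])

```text
time_s: 30.23
tool_pos: [0.617, -0.2824, 0.0899]
ee_rot: [-0.001, 0.997, 0.076, 0.0]
contact_force: [-0.6, 5.1, 5.0]
opening: 0.0123
gripper_force: 62.1
```

Call:
send_rows(plan=[[0,0,-0.4,0,0,0,0],[0,0,-0.75,0,0,0,0],[0,0,-0.8,0,0,0,0],[0,0,-0.8,0,0,0,0],[0,0,-0.8,0,0,0,0],[0,0,-0.8,0,0,0,0],[0,0,-0.7,0,0,0,0],[0,0,-0.4,0,0,0,0]])

```text
time_s: 30.9
tool_pos: [0.6002, -0.1729, 0.0899]
ee_rot: [-0.0, 0.997, 0.076, -0.0]
contact_force: [-1.9, -2.1, 4.8]
opening: 0.0117
gripper_force: 62.1
```

Call:
send_rows(plan=[[0,0,-0.2,0,0,0,0],[0,0,-0.15,0,0,0,0],[0,0,-0.15,0,0,0,0],[0,0,-0.15,0,0,0,0],[0,0,-0.1,0,0,0,0],[0,0,0,0,0,0,0],[0,0,0,0,0,0,0],[0,0,0,0,0,0,0]])

```text
time_s: 31.57
tool_pos: [0.5988, -0.1635, 0.0899]
ee_rot: [0.002, 0.997, 0.076, 0.0]
contact_force: [1.3, -16.3, 1.3]
opening: 0.0121
gripper_force: 61.7
```

Forces and travel show the full 0.12 m. Release, rise, and measure the cup.

Call:
send_rows(plan=[[1,0,0.08,0,0,0,0],[1,0,0,0,0,0,0],[1,0,0,0,0,0,0],[1,0,0,0,0,0,0],[1,0,0,-0.5,0,0,0],[1,0,0,-1,0,0,0],[1,0,0,-1,0,0,0],[1,0,0,-1,0,0,0]])

```text
time_s: 32.23
tool_pos: [0.5987, -0.1615, 0.1607]
ee_rot: [-0.001, 0.997, 0.076, -0.0]
contact_force: [0.2, 0.4, 0.4]
opening: 0.0853
gripper_force: 0.0
```

Call:
send_rows(plan=[[1,0,0,0,0,0,0.235],[1,0,0,0,0,0,0.235],[1,0,0,0,0,0,0.235],[1,0,0,0,0,0,0.235],[1,0,0,0,0,0,0.235],[1,0,0,0,0,0,0.235],[1,0,0,0,0,0,0.235],[1,0,0,0,0,0,0.235]])

```text
time_s: 32.9
tool_pos: [0.5989, -0.1615, 0.1601]
ee_rot: [-0.001, 0.913, -0.407, 0.0]
contact_force: [0.0, 0.4, -0.2]
opening: 0.0856
gripper_force: 0.0
```

```bash
python3 - <<'E'
from m import *
st()
im=grab('top');P=pts(im); sd=grab('side');Q=pts(sd)
for n,b,z in [('cup',(300,212,338,248),(.062,.09)),('brushA',(262,132,345,172),(.010,.035)),('brushB',(380,228,450,250),(.010,.035))]:print(n,rect(P,roi(P,*b,*z)))
m=roi(Q,285,165,332,222,.066,.08);print('cup side',rect(Q,m))
m=roi(P,305,215,335,245,-.01,.05); print('cup inside heights',np.round(np.percentile(P[m][:,2],[10,50,90,98]),4))
b=im['color'][200:260,280:360];a=im['color'][120:220,330:480]
cv2.imwrite('pics/c9.png',np.hstack([cv2.resize(b,(400,300)),cv2.resize(sd['color'][60:220,230:390],(300,300))])[:,:,::-1])
E
```

```text
t 32.9 p [ 0.5989 -0.1615  0.1601] q [-0.    0.41 -0.08 -0.   -1.08  0.74] open 0.0856 gf 0.0 F [ 0.   0.4 -0.2]
z [ 0.001  0.001 -1.   ] x [ 0.668 -0.744 -0.   ]
cup (array([0.4508, 0.0121]), array([0.0657, 0.0535]), 4.7, 81)
brushA (array([0.679 , 0.0497]), array([0.1497, 0.0326]), 81.9, 446)
brushB (array([ 0.4258, -0.2817]), array([0.0968, 0.0182]), 87.3, 242)
cup side (array([0.4537, 0.0107]), array([0.0612, 0.0705]), 2.2, 117)
cup inside heights [-0.0008  0.0036  0.025   0.0452]
```

View pics/c9.png

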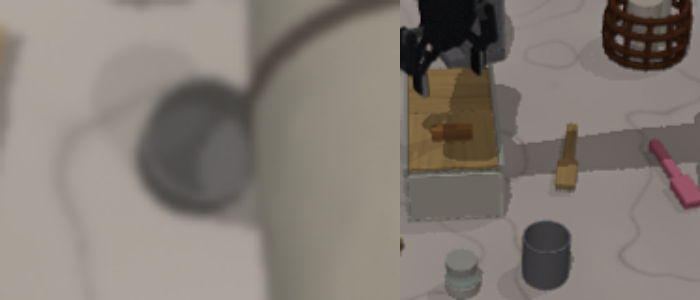

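The cup is upright and empty and the hatch looks shut. Regrasp the cup.

Call:
send_rows(plan=[[1,0,0,0,0,0,0.235],[1,0,0,0,0,0,0.235],[1,0,0,0,0,0,0.235],[1,0,0,0,0,0,0.235],[1,0,0,0,0,0,0.235],[1,0,0,0,0,0,0.235],[1,-0.97,0.665,0,0,0,0],[1,-0.97,0.665,0,0,0,0]])

```text
time_s: 33.67
tool_pos: [0.5721, -0.1232, 0.1593]
ee_rot: [-0.0, 0.707, -0.707, -0.0]
contact_force: [0.7, -0.0, -0.5]
opening: 0.0854
gripper_force: 0.0
```

Call:
send_rows(plan=[[1,-0.97,0.665,0,0,0,0],[1,-0.97,0.665,0,0,0,0],[1,-0.97,0.665,0,0,0,0],[1,-0.97,0.665,0,0,0,0],[1,-0.97,0.665,0,0,0,0],[1,-0.97,0.665,0,0,0,0],[1,-0.97,0.665,0,0,0,0],[1,-0.97,0.665,0,0,0,0]])

```text
time_s: 34.33
tool_pos: [0.4652, 0.0331, 0.1601]
ee_rot: [-0.001, 0.708, -0.706, -0.0]
contact_force: [-0.0, 0.1, -0.2]
opening: 0.0857
gripper_force: 0.0
```

Call:
send_rows(plan=[[1,-0.98,0.67,0,0,0,0],[1,0,0,0,0,0.238,0],[1,0,0,0,0,0.238,0],[1,0,0,0,0,0.238,0],[1,0,0,0,0,0.238,0],[1,0,0,0,0,0.238,0],[1,0,0,0,0,0.238,0],[1,0,0,0,0,0.238,0]])

```text
time_s: 35.0
tool_pos: [0.4532, 0.053, 0.1608]
ee_rot: [0.299, 0.642, -0.639, 0.3]
contact_force: [0.4, 0.4, -0.1]
opening: 0.0851
gripper_force: 0.0
```

```bash
python3 - <<'E'
from m import *
st()
to([.4525,-.0247,.0147],side(40))
E
```

```text
t 35.0 p [0.4532 0.053  0.1608] q [ 0.84  0.42 -0.59  0.56 -1.33 -1.19] open 0.0851 gf 0.0 F [ 0.4  0.4 -0.1]
z [ 0.003 -0.768 -0.641] x [ 0.002 -0.641  0.768]
 turn [-0.006 -0.005  0.004] shift after [-3.098  0.034  7.671] before [-3.118  0.052  7.663]
```

Call:
send_rows(plan=[[1,-0.52,0.01,0.45,0,0,0],[1,-0.52,0.01,0.45,0,0,0],[1,-0.52,0.01,0.45,0,0,0],[1,-0.52,0,0.45,0,0,0],[1,-0.52,0,0.45,0,0,0],[1,-0.5,0,0.45,0,0,0],[1,0,0,0.6,0,0,0],[1,0,0,0.7,0,0,0]])

```text
time_s: 35.67
tool_pos: [0.4526, 0.0314, 0.0603]
ee_rot: [0.298, 0.642, -0.64, 0.298]
contact_force: [-0.3, -0.5, -0.6]
opening: 0.0859
gripper_force: 0.0
```

Call:
send_rows(plan=[[1,0,0,0.7,0,0,0],[1,0,0,0.7,0,0,0],[1,0,0,0.7,0,0,0],[1,0,0,0.7,0,0,0],[1,0,0,0.6,0,0,0],[1,0,0,0.27,0,0,0],[1,0,0,0,0,0,0],[0,0,0,0,0,0,0]])

```text
time_s: 36.33
tool_pos: [0.4523, -0.0255, 0.0136]
ee_rot: [0.298, 0.641, -0.641, 0.298]
contact_force: [0.1, -0.0, 0.1]
opening: 0.0757
gripper_force: 0.0
```

Call:
send_rows(plan=[[0,0,0,0,0,0,0],[0,0,0,0,0,0,0],[0,0,0,0,0,0,0],[0,0,0,0,0,0,0],[0,0,0,0,0,0,0],[0,0,0,0,0,0,0],[0,0,0,0,0,0,0],[0,0,0,0,0,0,0]])

```text
time_s: 37.0
tool_pos: [0.4526, -0.025, 0.014]
ee_rot: [0.298, 0.641, -0.641, 0.299]
contact_force: [-0.1, 4.1, 5.6]
opening: 0.0638
gripper_force: 66.0
```

```bash
python3 - <<'E'
from m import *
st()
c,C,s=cur(); g=c-.0447*C.as_matrix()[:,2]; print('g',g)
E
```

```text
t 37.0 p [ 0.4526 -0.025   0.014 ] q [ 0.67  0.61 -0.84  0.83 -0.95 -1.46] open 0.0638 gf 66.0 F [-0.1  4.1  5.6]
z [ 0.001 -0.765 -0.644] x [-0.001 -0.644  0.765]
g [0.45258191 0.00919241 0.04274683]
```

Call:
send_rows(plan=[[0,0.4,0,-0.335,0,0,0],[0,0.7,0,-0.585,0,0,0],[0,0.8,0,-0.67,0,0,0],[0,0.59,0,-0.5,0,0,0],[0,-0.3,0.16,-0.36,0,0,0],[0,-0.6,0.31,-0.71,0,0,0],[0,-0.65,0.34,-0.775,0,0,0],[0,-0.65,0.34,-0.775,0,0,0]])

```text
time_s: 37.67
tool_pos: [0.4278, 0.0431, 0.0782]
ee_rot: [-0.299, -0.641, 0.642, -0.298]
contact_force: [-0.7, 0.3, -0.9]
opening: 0.0636
gripper_force: 65.7
```

Call:
send_rows(plan=[[0,-0.65,0.34,-0.775,0,0,0],[0,-0.65,0.34,-0.775,0,0,0],[0,-0.65,0.34,-0.775,0,0,0],[0,-0.65,0.34,-0.775,0,0,0],[0,-0.5,0.25,-0.6,0,0,0],[0,-0.18,0.08,-0.2,0,0,0],[0,0,0,0,0,0,0],[0,0,0,0,0,0,0]])

```text
time_s: 38.33
tool_pos: [0.3946, 0.1439, 0.0782]
ee_rot: [-0.299, -0.641, 0.641, -0.298]
contact_force: [0.4, 0.1, 0.5]
opening: 0.0638
gripper_force: 65.7
```

```bash
python3 - <<'E'
from m import *
st()
to([.3958,.1453,.0195],side(40))
im=grab('top');P=pts(im)
a=np.radians(-9.9);o=np.array([.4538,.2512])
rp=lambda x,y:o+np.array([np.cos(a)*x-np.sin(a)*y,np.sin(a)*x+np.cos(a)*y])
for n,b,z in [('cuptop',(225,205,300,300),(.125,.15))]:print(n,rect(P,roi(P,*b,*z)))
cv2.imwrite('pics/c10.png',cv2.resize(im['color'][180:290,170:310],(762,600))[:,:,::-1])
E
```

```text
t 38.33 p [0.3946 0.1439 0.0782] q [ 1.04  0.56 -0.58  0.41 -1.26 -1.35] open 0.0638 gf 65.7 F [0.4 0.1 0.5]
z [-0.002 -0.766 -0.643] x [ 0.    -0.643  0.766]
 turn [0.003 0.001 0.   ] shift after [-2.291 -0.059  1.834] before [-2.291 -0.063  1.835]
cuptop (array([0.394 , 0.1853]), array([0.0847, 0.1304]), 88.4, 422)
```

View pics/c10.png

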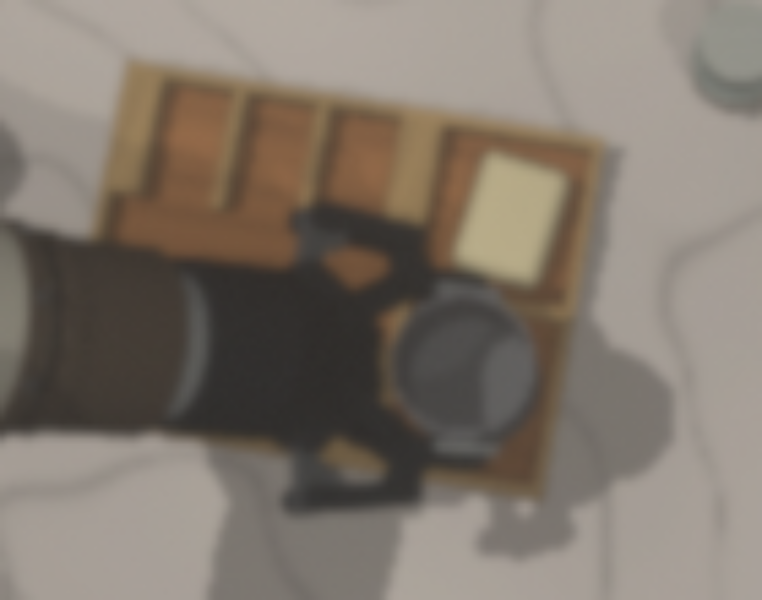

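Call:
send_rows(plan=[[0,-0.4,-0.03,0.32,0,0,0],[0,-0.5,-0.03,0.4,0,0,0],[0,-0.5,0,0.4,0,0,0],[0,-0.4,0,0.32,0,0,0],[0,-0.3,0,0.24,0,0,0],[0,-0.15,0,0.12,0,0,0],[0,-0.04,0,0.035,0,0,0],[0,0,0,0,0,0,0]])

```text
time_s: 39.05
tool_pos: [0.3964, 0.1456, 0.0197]
ee_rot: [-0.299, -0.641, 0.641, -0.298]
contact_force: [0.2, -0.3, -0.7]
opening: 0.0635
gripper_force: 65.7
```

```bash
python3 - <<'E'
from m import *
st()
E
```

```text
t 39.05 p [0.3964 0.1456 0.0197] q [ 1.04  0.66 -0.61  0.44 -1.14 -1.4 ] open 0.0635 gf 65.7 F [ 0.2 -0.3 -0.7]
z [-0.001 -0.766 -0.643] x [-0.001 -0.643  0.766]
```

Call:
send_rows(plan=[[0,-0.07,0,0.06,0,0,0],[0,0,0,0,0,0,0],[1,0,0,0,0,0,0],[1,0,0,0,0,0,0],[1,0,0,0,0,0,0],[1,0,0,0,0,0,0],[1,0,0,0,0,0,0],[1,0,0,-0.3,0,0,0]])

```text
time_s: 39.72
tool_pos: [0.3958, 0.1494, 0.0218]
ee_rot: [-0.3, -0.64, 0.641, -0.298]
contact_force: [0.2, -0.1, 0.9]
opening: 0.0859
gripper_force: 0.0
```

Call:
send_rows(plan=[[1,0,0,-0.7,0,0,0],[1,0,0,-0.8,0,0,0],[1,0,0,-0.8,0,0,0],[1,0,0,-0.8,0,0,0],[1,0,0,-0.8,0,0,0],[1,0.3,0,-0.9,0,0,0],[1,0.8,0,-0.6,0,0,0],[1,0.8,0,-0.6,0,0,0]])

```text
time_s: 40.38
tool_pos: [0.3963, 0.2186, 0.1289]
ee_rot: [0.299, 0.641, -0.641, 0.298]
contact_force: [0.4, 0.5, -0.1]
opening: 0.0854
gripper_force: 0.0
```

Call:
send_rows(plan=[[1,0,0,0,0,-0.238,0],[1,0,0,0,0,-0.238,0],[1,0,0,0,0,-0.238,0],[1,0,0,0,0,-0.238,0],[1,0,0,0,0,-0.238,0],[1,0,0,0,0,-0.238,0],[1,0,0,0,0,-0.238,0],[1,0,0,0,0,0,0]])

```text
time_s: 41.05
tool_pos: [0.3955, 0.2155, 0.1297]
ee_rot: [0.003, -0.705, 0.709, 0.003]
contact_force: [0.2, -1.4, 0.1]
opening: 0.0853
gripper_force: 0.0
```

```bash
python3 - <<'E'
from m import *
st()
im=grab('top','t11.png');P=pts(im);Q=pts(grab('side'))
for n,b,z in [('brushA',(262,132,345,172),(.010,.035)),('brushB',(370,220,460,258),(.010,.035)),('cup',(235,230,285,275),(.066,.09))]:print(n,rect(P,roi(P,*b,*z)))
m=roi(Q,295,120,345,165,.010,.035);print('B side',rect(Q,m))
m=roi(Q,195,180,240,240,.010,.035);print('A side',rect(Q,m))
E
```

```text
t 41.05 p [0.3955 0.2155 0.1297] q [ 0.86  0.17 -0.52 -0.01 -0.88 -0.86] open 0.0853 gf 0.0 F [ 0.2 -1.4  0.1]
z [ 0.     0.007 -1.   ] x [-0.006 -1.    -0.007]
brushA (array([0.6766, 0.0457]), array([0.1584, 0.0322]), 79.9, 467)
brushB (array([ 0.4269, -0.2502]), array([0.1599, 0.0324]), 86.5, 516)
cup (array([0.3942, 0.175 ]), array([0.0581, 0.0652]), 63.4, 83)
B side (array([ 0.4451, -0.1974]), array([0.0087, 0.0596]), 5.4, 38)
A side (array([0.6793, 0.0492]), array([0.1604, 0.0326]), 79.9, 450)
```

View pics/t11.png

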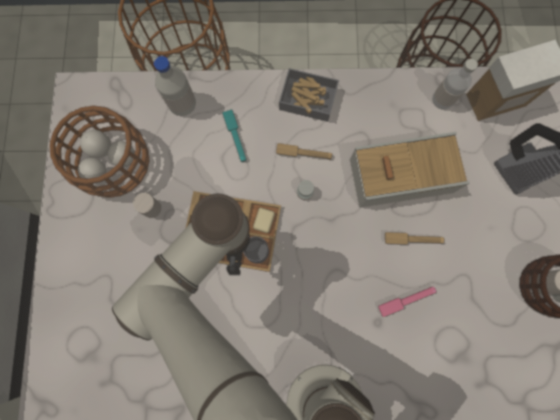

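Top view: the cup stands in the tray bay (258,250), the hatch is shut (rib (389,167)), and the brushes and look-alikes are unmoved. Next is brush A at (304,152).

```bash
python3 - <<'E'
from m import *
P=np.load('side0.npz')['P']; c=np.load('side0.npz')['c']
m=roi(P,240,225,360,335,.0125,.03); print('tray side',rect(P,m))
m=roi(P,240,225,360,335,.0125,.0225)
o=np.array(rect(P,m)[0]);a=np.radians(-9.9)
L=(P[...,:2]-o)@np.array([[np.cos(a),-np.sin(a)],[np.sin(a),np.cos(a)]])
mm=(L[...,0]>.04)&(L[...,0]<.08)&(P[...,2]>.014)&(P[...,2]<.024)&(abs(L[...,1])<.13)
h,e=np.histogram(L[mm][:,1]*1e3,np.arange(-130,131,4)); print(dict(zip(e[:-1].astype(int)+2,h)))
to([.6789,.0524,.13],down(-100))
E
```

```text
tray side (array([0.4557, 0.2531]), array([0.2543, 0.1869]), 80.1, 3096)
{np.int64(-128): np.int64(2), np.int64(-124): np.int64(14), np.int64(-120): np.int64(21), np.int64(-116): np.int64(3), np.int64(-112): np.int64(1), np.int64(-108): np.int64(5), np.int64(-104): np.int64(4), np.int64(-100): np.int64(2), np.int64(-96): np.int64(5), np.int64(-92): np.int64(2), np.int64(-88): np.int64(6), np.int64(-84): np.int64(1), np.int64(-80): np.int64(6), np.int64(-76): np.int64(5), np.int64(-72): np.int64(4), np.int64(-68): np.int64(16), np.int64(-64): np.int64(27), np.int64(-60): np.int64(3), np.int64(-56): np.int64(0), np.int64(-52): np.int64(0), np.int64(-48): np.int64(0), np.int64(-44): np.int64(5), np.int64(-40): np.int64(21), np.int64(-36): np.int64(22), np.int64(-32): np.int64(20), np.int64(-28): np.int64(26), np.int64(-24): np.int64(23), np.int64(-20): np.int64(18), np.int64(-16): np.int64(1), np.int64(-12): np.int64(0), np.int64(-8): np.int64(0), np.int64(-4): np.int64(0), np.int64(0): np.int64(0), np.int64(4): np.int64(0), np.int64(8): np.int64(0), np.int64(12): np.int64(0), np.int64(
[... 191 characters left out ...]
44): np.int64(0), np.int64(48): np.int64(0), np.int64(52): np.int64(0), np.int64(56): np.int64(0), np.int64(60): np.int64(7), np.int64(64): np.int64(29), np.int64(68): np.int64(22), np.int64(72): np.int64(0), np.int64(76): np.int64(0), np.int64(80): np.int64(0), np.int64(84): np.int64(0), np.int64(88): np.int64(0), np.int64(92): np.int64(0), np.int64(96): np.int64(0), np.int64(100): np.int64(0), np.int64(104): np.int64(12), np.int64(108): np.int64(25), np.int64(112): np.int64(32), np.int64(116): np.int64(26), np.int64(120): np.int64(32), np.int64(124): np.int64(32), np.int64(128): np.int64(4)}
 turn [-0.002  0.003  0.328] shift after [  5.659 -15.326  -0.042] before [  8.197 -14.132  -0.041]
```

Call:
send_rows(plan=[[1,0,0,0,0,0,0.164],[1,0,0,0,0,0,0.164],[1,0.35,-0.95,0,0,0,0],[1,0.35,-0.95,0,0,0,0],[1,0.35,-0.95,0,0,0,0],[1,0.35,-0.95,0,0,0,0],[1,0.35,-0.95,0,0,0,0],[1,0.35,-0.95,0,0,0,0]])

```text
time_s: 41.82
tool_pos: [0.5023, 0.1572, 0.1274]
ee_rot: [-0.001, -0.644, 0.765, 0.0]
contact_force: [0.3, 1.3, -0.2]
opening: 0.0854
gripper_force: 0.0
```

Call:
send_rows(plan=[[1,0.35,-0.95,0,0,0,0],[1,0.35,-0.95,0,0,0,0],[1,0.35,-0.95,0,0,0,0],[1,0.35,-0.95,0,0,0,0],[1,0.35,-0.95,0,0,0,0],[1,0.35,-0.95,0,0,0,0],[1,0.35,-0.95,0,0,0,0],[1,0.35,-0.95,0,0,0,0]])

```text
time_s: 42.48
tool_pos: [0.6425, 0.076, 0.1268]
ee_rot: [-0.001, -0.644, 0.765, 0.0]
contact_force: [0.7, 0.7, -0.5]
opening: 0.0854
gripper_force: 0.0
```

Call:
send_rows(plan=[[1,0.35,-0.95,0,0,0,0],[1,0.35,-0.95,0.2,0,0,0],[1,0,0,0.6,0,0,0],[1,0,0,0.8,0,0,0],[1,0,0,0.8,0,0,0],[1,0,0,0.8,0,0,0],[1,0,0,0.8,0,0,0],[1,0,0,0.6,0,0,0]])

```text
time_s: 43.15
tool_pos: [0.6753, 0.0562, 0.033]
ee_rot: [-0.002, -0.644, 0.765, 0.001]
contact_force: [0.7, 0.1, 1.0]
opening: 0.0853
gripper_force: 0.0
```

```bash
python3 - <<'E'
from m import *
st()
P=pts(grab('top'));m=roi(P,262,132,345,172,.010,.03);print(rect(P,m))
to([.6789,.0524,-.013],down(-100))
E
```

```text
t 43.15 p [0.6753 0.0562 0.033 ] q [ 0.32  0.63 -0.05 -0.   -0.9  -0.49] open 0.0853 gf 0.0 F [0.7 0.1 1. ]
z [-0.004 -0.001 -1.   ] x [-0.17  -0.985  0.002]
(array([0.6759, 0.046 ]), array([0.1585, 0.0328]), 80.0, 365)
 turn [ 0.015 -0.005  0.005] shift after [ 0.126 -0.281  2.179] before [ 0.121 -0.298  2.177]
```

Call:
send_rows(plan=[[1,0.06,-0.14,0.3,0.015,0,0],[1,0.06,-0.14,0.4,0,0,0],[1,0,0,0.4,0,0,0],[1,0,0,0.4,0,0,0],[1,0,0,0.3,0,0,0],[1,0,0,0.25,0,0,0],[1,0,0,0.1,0,0,0],[0,0,0,0,0,0,0]])

```text
time_s: 43.87
tool_pos: [0.6817, 0.0517, -0.0076]
ee_rot: [0.002, -0.643, 0.766, -0.002]
contact_force: [-0.6, 0.2, 0.7]
opening: 0.0753
gripper_force: 0.0
```

Call:
send_rows(plan=[[0,0,0,0,0,0,0],[0,0,0,0,0,0,0],[0,0,0,0,0,0,0],[0,0,0,0,0,0,0],[0,0,0,0,0,0,0],[0,0,0,0,0,0,0],[0,0,0,0,0,0,0],[0,0,0,0,0,0,0]])

```text
time_s: 44.53
tool_pos: [0.6826, 0.0521, -0.0062]
ee_rot: [0.003, -0.644, 0.765, -0.003]
contact_force: [-0.6, 0.9, 4.8]
opening: 0.0159
gripper_force: 59.1
```

```bash
python3 - <<'E'
from m import *
st()
P=pts(grab('top'));m=roi(P,262,132,345,172,.010,.028);print(rect(P,m))
E
```

```text
t 44.53 p [ 0.6826  0.0521 -0.0062] q [ 0.31  0.68 -0.07  0.   -0.81 -0.49] open 0.0159 gf 59.1 F [-0.6  0.9  4.8]
z [ 0.009 -0.    -1.   ] x [-0.172 -0.985 -0.001]
(array([0.6789, 0.0459]), array([0.1592, 0.0331]), 79.2, 391)
```

Call:
send_rows(plan=[[0,0,0,-0.3,0,0,0],[0,0,0,-0.6,0,0,0],[0,0,0,-0.8,0,0,0],[0,0,0,-0.9,0,0,0],[0,0,0,-0.9,0,0,0],[0,0,0,-0.9,0,0,0],[0,0,0,-0.6,0,0,0],[0,0,0,0,0,0,0.1]])

```text
time_s: 45.25
tool_pos: [0.6831, 0.0523, 0.0971]
ee_rot: [0.006, -0.623, 0.782, -0.004]
contact_force: [0.3, -0.8, -1.1]
opening: 0.0156
gripper_force: 58.6
```

Call:
send_rows(plan=[[0,0,0,0,0,0,0.22],[0,0,0,0,0,0,0.22],[0,0,0,0,0,0,0.22],[0,0,0,0,0,0,0.22],[0,0,0,0,0,0,0.22],[0,0,0,0,0,0,0.22],[0,0,0,0,0,0,0.22],[0,0,0,0,0,0,0.22]])

```text
time_s: 45.92
tool_pos: [0.6809, 0.0519, 0.0929]
ee_rot: [0.003, -0.208, 0.978, -0.001]
contact_force: [-0.2, -0.1, -0.2]
opening: 0.0159
gripper_force: 58.6
```

Call:
send_rows(plan=[[0,0,0,0,0,0,0.22],[0,0,0,0,0,0,0.22],[0,0,0,0,0,0,0.22],[0,0,0,0,0,0,0.22],[0,0,0,0,0,0,0.22],[0,0.4,0.4,0,0,0,0],[0,0.8,0.77,0,0,0,0],[0,0.9,0.87,0,0,0,0]])

```text
time_s: 46.58
tool_pos: [0.6452, 0.0987, 0.0924]
ee_rot: [0.003, 0.075, 0.997, -0.0]
contact_force: [0.3, 0.7, -0.6]
opening: 0.0157
gripper_force: 58.6
```

Call:
send_rows(plan=[[0,0.9,0.87,0,0,0,0],[0,0.9,0.87,0,0,0,0],[0,0.9,0.87,0,0,0,0],[0,0.9,0.87,0,0,0,0],[0,0.9,0.87,0,0,0,0],[0,0.9,0.87,0,0,0,0],[0,0.9,0.87,0,0,0,0],[0,0.9,0.87,0,0,0,0]])

```text
time_s: 47.25
tool_pos: [0.5229, 0.2592, 0.0918]
ee_rot: [0.004, 0.074, 0.997, 0.0]
contact_force: [0.6, 0.5, -0.8]
opening: 0.0157
gripper_force: 58.6
```

```bash
python3 - <<'E'
from m import *
st()
to([.4750,.3370,.06],down(170.1))
E
```

```text
t 47.25 p [0.5229 0.2592 0.0918] q [ 0.74  0.42 -0.26  0.01 -0.89 -2.46] open 0.0157 gf 58.6 F [ 0.6  0.5 -0.8]
z [ 0.007 -0.    -1.   ] x [-0.989  0.148 -0.007]
 turn [0.001 0.014 0.047] shift after [3.029 3.423 1.592] before [2.956 3.495 1.573]
```

Call:
send_rows(plan=[[0,0,0,0,0,0.014,0.047],[0,0.76,0.856,0,0,0,0],[0,0.76,0.856,0,0,0,0],[0,0.76,0.856,0,0,0,0],[0,0.5,0.56,0.3,0,0,0],[0,0.25,0.29,0.5,0,0,0],[0,0,0,0.5,0,0,0],[0,0,0,0,0,0,0]])

```text
time_s: 47.92
tool_pos: [0.4753, 0.3344, 0.0629]
ee_rot: [-0.002, 0.088, 0.996, -0.002]
contact_force: [-0.5, -1.1, -0.8]
opening: 0.0157
gripper_force: 58.7
```

```bash
python3 - <<'E'
from m import *
st()
to([.4750,.3370,-.001],down(170.1))
a=grab('top'); P=pts(a); b=grab('side');Q=pts(b)
m=roi(P,160,170,290,290,.06,.12);print('top brush',rect(P,m))
cv2.imwrite('pics/c12.png',np.hstack([cv2.resize(a['color'][170:290,160:300],(400,343)),cv2.resize(b['color'][215:345,220:370],(396,343))])[:,:,::-1])
E
```

```text
t 47.92 p [0.4753 0.3344 0.0629] q [ 0.89  0.46 -0.28 -0.   -0.83 -2.64] open 0.0157 gf 58.7 F [-0.5 -1.1 -0.8]
z [-0.004 -0.003 -1.   ] x [-0.985  0.175  0.003]
 turn [-0.007 -0.006 -0.006] shift after [0.037 0.128 3.194] before [0.026 0.14  3.193]
top brush (array([0.4539, 0.2445]), array([0.2123, 0.1598]), 81.1, 488)
```

View pics/c12.png

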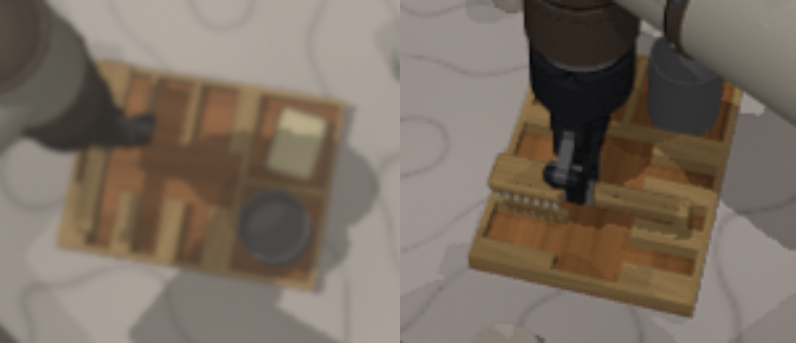

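The side view shows the brush held level, bristles down, head towards the wide ends, above the +y compartment, and the cup upright in its bay. Lowering.

Call:
send_rows(plan=[[0,0.02,0.07,0.4,0,0,0],[0,0.01,0.06,0.5,0,0,0],[0,0,0,0.5,0,0,0],[0,0,0,0.5,0,0,0],[0,0,0,0.4,0,0,0],[0,0,0,0.3,0,0,0],[0,0,0,0.2,0,0,0],[0,0,0,0,0,0,0]])

```text
time_s: 48.68
tool_pos: [0.4764, 0.3382, 0.0085]
ee_rot: [-0.0, 0.088, 0.996, -0.0]
contact_force: [0.6, -0.5, -0.3]
opening: 0.0155
gripper_force: 58.7
```

```bash
python3 - <<'E'
from m import *
st()
to([.4750,.3370,-.001],down(170.1))
Q=pts(grab('side'));
m=roi(Q,235,270,350,330,.026,.05);print('side brush',rect(Q,m), np.percentile(Q[m][:,2],[10,50,90]))
E
```

```text
t 48.68 p [0.4764 0.3382 0.0085] q [ 0.89  0.53 -0.33 -0.   -0.71 -2.64] open 0.0155 gf 58.7 F [ 0.6 -0.5 -0.3]
z [-0.001 -0.001 -1.   ] x [-0.984  0.176  0.001]
 turn [-0.002 -0.002 -0.007] shift after [ 0.06  -0.071  0.475] before [ 0.06  -0.07   0.475]
side brush (array([0.4727, 0.3459]), array([0.0367, 0.1593]), 75.5, 672) [0.03078261 0.03518969 0.03828476]
```

```bash
python3 - <<'E'
from m import *
im=grab('side');Q=pts(im);c=im['color'].astype(int)
m=roi(Q,235,270,350,330,.027,.045)&(c[...,0]-c[...,2]>25)
o=np.array([.4557,.2531]);a=np.radians(-9.9)
L=((Q[...,:2]-o)@np.array([[np.cos(a),-np.sin(a)],[np.sin(a),np.cos(a)]]))*1e3
l=L[m]
print('x',np.percentile(l[:,0],[1,99]))
for lo,hi in((40,70),(-70,-40),(-30,-10)):
    k=(l[:,0]>lo)&(l[:,0]<hi); print(lo,k.sum(),np.percentile(l[k,1],[2,10,50,90,98]) if k.any() else '')
E
```

```text
x [-78.3015371   78.46051314]
40 195 [ 75.89319971  79.47692694  93.73600272 105.3946964  106.51422016]
-70 124 [ 82.53824417  84.62801148  93.13090227  98.8814168  100.08030972]
-30 84 [ 82.08574233  84.82824207  92.53541788  99.030292   100.08936489]
```

Call:
send_rows(plan=[[0,0,-0.09,0,0,0,0],[0,0,-0.08,0,0,0,0],[0,0,0,0,0,0,0],[0,0,0,0,0,0,0],[0,0,0,0,0,0,0],[0,0,0,0,0,0,0],[0,0,0,0,0,0,0],[0,0,0,0,0,0,0]])

```text
time_s: 49.45
tool_pos: [0.4763, 0.3354, 0.0097]
ee_rot: [0.0, 0.088, 0.996, 0.0]
contact_force: [-0.7, -0.6, -0.3]
opening: 0.0154
gripper_force: 58.7
```

```bash
cat > br.py <<'E'
from m import *
def br(box,z0=.027,z1=.045):
    im=grab('side');Q=pts(im);c=im['color'].astype(int)
    o=np.array([.4557,.2531]);a=np.radians(-9.9)
    L=((Q[...,:2]-o)@np.array([[np.cos(a),-np.sin(a)],[np.sin(a),np.cos(a)]]))*1e3
    for nm,zz in(('brush',(z0,z1)),('walls',(.014,.023))):
        m=roi(Q,*box,*zz)&(c[...,0]-c[...,2]>20); l=L[m]
        if nm=='brush': print('x',np.percentile(l[:,0],[1,99]),'ztop',np.percentile(Q[m][:,2],80))
        for lo,hi in((40,70),(-75,-35)):
            k=(l[:,0]>lo)&(l[:,0]<hi)
            if nm=='brush': print(lo,k.sum(),np.round(np.percentile(l[k,1],[2,10,50,90,98]),1) if k.any() else '')
            else: h,e=np.histogram(l[k,1],np.arange(-30,131,2)); print(' '.join(f'{int(x)+1}:{y}' for x,y in zip(e,h) if y))
E
python3 - <<'E'
from br import *
st(); br((235,230,360,335))
E
```

```text
t 49.45 p [0.4763 0.3354 0.0097] q [ 0.89  0.53 -0.33 -0.   -0.71 -2.64] open 0.0154 gf 58.7 F [-0.7 -0.6 -0.3]
z [ 0.     0.001 -1.   ] x [-0.984  0.175 -0.   ]
x [-77.8319473   78.85620745] ztop 0.03800754421824646
40 191 [ 73.3  76.1  91.  102.5 103.5]
-75 169 [79.4 81.3 90.2 95.9 97.1]
15:1 17:3 19:6 21:7 23:3 25:3 27:1 97:1 99:9 101:8 103:2 105:5 107:14 109:10 111:12 113:12 115:12 117:9 119:11 121:12 123:10 125:15 127:1
-29:14 -27:5 -25:14 -23:9 -21:17 -19:13 -17:10 -15:19 -13:2 9:1 11:9 13:15 15:11 17:14 19:12 21:15 23:10 25:11 27:16 29:15 31:4 53:2 55:8 57:15 59:13 61:16 63:13 65:8 67:6 69:1 93:1 95:3 97:2 99:11 101:13 103:15 105:17 107:14 109:14 111:14 113:16 115:20 117:10 119:16 121:18 123:17 125:18
```

Call:
send_rows(plan=[[0,0,-0.09,0,0,0,0],[0,0,0,0.2,0,0,0],[0,0,0,0.15,0,0,0],[0,0,0,0.1,0,0,0],[0,0,0,0.05,0,0,0],[0,0,0,0,0,0,0],[0,0,0,0,0,0,0],[0,0,0,0,0,0,0]])

```text
time_s: 50.17
tool_pos: [0.476, 0.3336, -0.0003]
ee_rot: [0.0, 0.088, 0.996, 0.0]
contact_force: [-0.4, 0.4, -0.3]
opening: 0.0157
gripper_force: 58.7
```

```bash
python3 - <<'E'
from br import *
st(); br((235,230,360,335),.0235,.04)
E
```

```text
t 50.17 p [ 4.760e-01  3.336e-01 -3.000e-04] q [ 0.89  0.54 -0.34 -0.   -0.69 -2.64] open 0.0157 gf 58.7 F [-0.4  0.4 -0.3]
z [ 0.     0.001 -1.   ] x [-0.984  0.175 -0.   ]
x [-77.77891855  78.94917822] ztop 0.028384902497558775
40 177 [ 71.4  73.9  87.8 100.1 101.9]
-75 120 [76.7 79.2 86.3 92.8 94.6]
15:2 17:1 19:4 21:9 23:4 25:1 27:1 59:1 61:4 63:6 65:5 99:7 101:8 103:1 105:8 107:8 109:11 111:11 113:13 115:10 117:13 119:9 121:12 123:11 125:11
-29:12 -27:7 -25:13 -23:13 -21:12 -19:14 -17:12 -15:18 -13:3 11:7 13:18 15:17 17:8 19:12 21:11 23:11 25:14 27:17 29:15 31:2 53:2 55:8 57:13 59:14 61:15 63:14 65:13 67:11 69:19 71:7 73:1 77:2 89:1 91:5 93:30 95:8 97:1 99:14 101:12 103:15 105:16 107:14 109:14 111:17 113:15 115:19 117:8 119:21 121:14 123:15 125:20 127:1
```

Call:
send_rows(plan=[[0,0,0,0.07,0,0,0],[0,0,0,0,0,0,0],[0.45,0,0,0,0,0,0],[0.45,0,0,0,0,0,0],[0.45,0,0,0,0,0,0],[0.45,0,0,-0.3,0,0,0],[0.45,0,0,-0.7,0,0,0],[0.45,0,0,-0.9,0,0,0]])

```text
time_s: 50.88
tool_pos: [0.4753, 0.3328, 0.0359]
ee_rot: [-0.001, 0.088, 0.996, -0.001]
contact_force: [0.6, -0.3, 1.1]
opening: 0.0383
gripper_force: 0.0
```

Call:
send_rows(plan=[[1,0,0,-0.9,0,0,0],[1,0,0,-0.9,0,0,0],[1,0,0,-0.9,0,0,0],[1,0,0,-0.9,0,0,0],[1,0,0,-0.9,0,0,0],[1,0,0,0,0,0,0],[1,0,0,0,0,0,0],[1,0,0,0,0,0,0]])

```text
time_s: 51.55
tool_pos: [0.4754, 0.3331, 0.1258]
ee_rot: [-0.0, 0.088, 0.996, 0.0]
contact_force: [-0.5, 0.2, -1.4]
opening: 0.0856
gripper_force: 0.0
```

```bash
python3 - <<'E'
from br import *
st(); br((235,230,360,335),.0225,.04)
P=pts(grab('top'));print('B',rect(P,roi(P,370,220,460,262,.010,.035)))
Q=pts(grab('side'));m=roi(Q,295,115,345,170,.010,.035);print('B side',rect(Q,m))
b=np.array([.4280,-.2485]); h=np.radians(86.5)
g=b+.005*np.array([np.cos(h),np.sin(h)]);print(g)
to([*g,.13],down(-93.5))
E
```

```text
t 51.55 p [0.4754 0.3331 0.1258] q [ 0.89  0.38 -0.22 -0.   -0.97 -2.64] open 0.0856 gf 0.0 F [-0.5  0.2 -1.4]
z [-0.001  0.    -1.   ] x [-0.984  0.176  0.001]
x [-76.73124888  78.08139384] ztop 0.026434307987979747
40 165 [ 71.7  74.4  87.1  99.8 102.1]
-75 119 [77.  79.4 85.6 92.4 94.1]
19:8 21:7 23:8 25:2 59:2 61:4 63:10 65:9 79:1 83:1 91:1 95:2 97:1 99:6 101:11 103:7 105:8 107:11 109:10 111:10 113:10 115:11 117:11 119:8 121:12 123:16 125:13 127:3
-29:12 -27:13 -25:10 -23:15 -21:12 -19:12 -17:11 -15:13 -13:3 9:2 11:10 13:11 15:12 17:13 19:10 21:9 23:20 25:12 27:10 29:15 31:5 53:4 55:12 57:7 59:13 61:15 63:16 65:13 67:14 69:14 71:11 73:5 77:2 79:1 85:2 87:1 89:3 91:12 93:36 95:3 97:2 99:9 101:15 103:15 105:17 107:14 109:13 111:13 113:19 115:15 117:13 119:18 121:6 123:21 125:18
B (array([ 0.4267, -0.2506]), array([0.161 , 0.0322]), 86.2, 517)
B side (array([ 0.4275, -0.3011]), array([0.0537, 0.0174]), 86.0, 57)
[ 0.42830524 -0.24350933]
 turn [-0.    -0.004 -3.22 ] shift after [28.911  0.589 -0.247] before [ -2.745 -28.786  -0.21 ]
```

Brush A is seated (top at 26 mm, inside its compartment). Now to brush B.

Call:
send_rows(plan=[[1,0,0,0,0,0,-0.23],[1,0,0,0,0,0,-0.23],[1,0,0,0,0,0,-0.23],[1,0,0,0,0,0,-0.23],[1,0,0,0,0,0,-0.23],[1,0,0,0,0,0,-0.23],[1,0,0,0,0,0,-0.23],[1,0,0,0,0,0,-0.23]])

```text
time_s: 52.37
tool_pos: [0.4756, 0.3331, 0.1253]
ee_rot: [-0.001, -0.386, 0.922, -0.0]
contact_force: [0.1, -0.4, 0.5]
opening: 0.0855
gripper_force: 0.0
```

Call:
send_rows(plan=[[1,0,0,0,0,0,-0.23],[1,0,0,0,0,0,-0.23],[1,0,0,0,0,0,-0.23],[1,0,0,0,0,0,-0.23],[1,0,0,0,0,0,-0.23],[1,0,0,0,0,0,-0.23],[1,0.96,0.02,0,0,0,0],[1,0.96,0.02,0,0,0,0]])

```text
time_s: 53.03
tool_pos: [0.4724, 0.2951, 0.125]
ee_rot: [-0.001, -0.686, 0.728, 0.0]
contact_force: [0.1, -0.5, 0.3]
opening: 0.0854
gripper_force: 0.0
```

Call:
send_rows(plan=[[1,0.96,0.02,0,0,0,0],[1,0.96,0.02,0,0,0,0],[1,0.96,0.02,0,0,0,0],[1,0.96,0.02,0,0,0,0],[1,0.96,0.02,0,0,0,0],[1,0.96,0.02,0,0,0,0],[1,0.96,0.02,0,0,0,0],[1,0.96,0.02,0,0,0,0]])

```text
time_s: 53.7
tool_pos: [0.4597, 0.1407, 0.1257]
ee_rot: [-0.0, -0.685, 0.728, 0.0]
contact_force: [0.0, 0.3, 0.2]
opening: 0.0854
gripper_force: 0.0
```

Call:
send_rows(plan=[[1,0.96,0.02,0,0,0,0],[1,0.96,0.02,0,0,0,0],[1,0.96,0.02,0,0,0,0],[1,0.96,0.02,0,0,0,0],[1,0.96,0.02,0,0,0,0],[1,0.96,0.02,0,0,0,0],[1,0.96,0.02,0,0,0,0],[1,0.96,0.02,0,0,0,0]])

```text
time_s: 54.37
tool_pos: [0.447, -0.0123, 0.1257]
ee_rot: [-0.0, -0.685, 0.728, 0.0]
contact_force: [-0.2, -1.0, 0.4]
opening: 0.0852
gripper_force: 0.0
```

Call:
send_rows(plan=[[1,0.96,0.02,0,0,0,0],[1,0.96,0.02,0,0,0,0],[1,0.96,0.02,0,0,0,0],[1,0.96,0.02,0,0,0,0],[1,0.96,0.02,0,0,0,0],[1,0.96,0.02,0,0,0,0],[1,0.96,0.02,0,0,0,0],[1,0.96,0.02,0,0,0,0]])

```text
time_s: 55.03
tool_pos: [0.4343, -0.1653, 0.1255]
ee_rot: [0.0, -0.685, 0.728, 0.0]
contact_force: [0.0, 0.6, 0.5]
opening: 0.0853
gripper_force: 0.0
```

```bash
python3 - <<'E'
from m import *
st()
P=pts(grab('top'));print('B',rect(P,roi(P,365,215,465,265,.010,.03)))
Q=pts(grab('side'));m=roi(Q,295,115,345,170,.010,.03);print('B side',rect(Q,m))
to([.4283,-.2435,-.0125],down(-93.5))
E
```

```text
t 55.03 p [ 0.4343 -0.1653  0.1255] q [-0.01  0.2  -0.49 -0.   -0.88 -0.05] open 0.0853 gf 0.0 F [0.  0.6 0.5]
z [-0.001  0.001 -1.   ] x [-0.061 -0.998 -0.001]
B (array([ 0.4304, -0.2508]), array([0.1608, 0.0309]), 89.8, 357)
B side (array([ 0.4293, -0.2472]), array([0.166 , 0.0315]), 86.6, 281)
 turn [ 0.002  0.001 -0.007] shift after [3.886 0.058 6.894] before [3.89  0.037 6.892]
```

Call:
send_rows(plan=[[1,0.97,0.015,0,0,0,0],[1,0.97,0.015,0,0,0,0],[1,0.97,0.015,0.1,0,0,0],[1,0.97,0.015,0.4,0,0,0],[1,0,0,0.8,0,0,0],[1,0,0,0.8,0,0,0],[1,0,0,0.8,0,0,0],[1,0,0,0.8,0,0,0]])

```text
time_s: 55.8
tool_pos: [0.4288, -0.2411, 0.051]
ee_rot: [0.0, -0.685, 0.728, 0.0]
contact_force: [0.5, 0.5, -0.1]
opening: 0.0855
gripper_force: 0.0
```

Call:
send_rows(plan=[[1,0,0,0.8,0,0,0],[1,0,0,0.7,0,0,0],[1,0,0,0.6,0,0,0],[1,0,0,0.5,0,0,0],[1,0,0,0.4,0,0,0],[1,0,0,0.2,0,0,0],[1,0,0,0,0,0,0],[1,0,0,0,0,0,0]])

```text
time_s: 56.47
tool_pos: [0.4293, -0.2413, -0.012]
ee_rot: [0.0, -0.685, 0.728, 0.0]
contact_force: [1.1, 0.0, -0.1]
opening: 0.0855
gripper_force: 0.0
```

Call:
send_rows(plan=[[0,0,0,0,0,0,0],[0,0,0,0,0,0,0],[0,0,0,0,0,0,0],[0,0,0,0,0,0,0],[0,0,0,0,0,0,0],[0,0,0,0,0,0,0],[0,0,0,0,0,0,0],[0,0,0,0,0,0,0]])

```text
time_s: 57.13
tool_pos: [0.4291, -0.2415, -0.0113]
ee_rot: [0.0, -0.685, 0.728, -0.0]
contact_force: [-1.4, 1.1, 6.1]
opening: 0.0269
gripper_force: 58.6
```

```bash
python3 - <<'E'
from m import *
st()
Q=pts(grab('side'));m=roi(Q,295,115,345,170,.010,.028);print('B side',rect(Q,m))
E
```

```text
t 57.13 p [ 0.4291 -0.2415 -0.0113] q [-0.18  0.45 -0.57 -0.   -0.55  0.12] open 0.0269 gf 58.6 F [-1.4  1.1  6.1]
z [ 0.001  0.    -1.   ] x [-0.061 -0.998 -0.001]
B side (array([ 0.4315, -0.2423]), array([0.0501, 0.1555]), 5.4, 303)
```

The opening is 27 mm, not 16, so a pad is probably on the head's shoulder. I'll open and look.

Call:
send_rows(plan=[[1,0,0,0,0,0,0],[1,0,0,0,0,0,0],[1,0,0,0,0,0,0],[1,0,0,0,0,0,0],[1,0,0,-0.7,0,0,0],[1,0,0,-0.9,0,0,0],[1,0,0,-0.9,0,0,0],[1,0,0,-0.5,0,0,0]])

```text
time_s: 57.85
tool_pos: [0.4299, -0.2417, 0.0495]
ee_rot: [0.001, -0.685, 0.728, -0.001]
contact_force: [0.1, 1.0, -0.2]
opening: 0.0854
gripper_force: 0.0
```

```bash
python3 - <<'E'
from m import *
st()
a=grab('top');P=pts(a);b=grab('side');Q=pts(b);c=b['color'].astype(int);ca=a['color'].astype(int)
m=roi(Q,290,105,350,175,.011,.027)&(c[...,0]-c[...,2]>20);print('B side',rect(Q,m))
m=roi(P,365,215,465,265,.011,.027)&(ca[...,0]-ca[...,2]>20);print('B top',rect(P,m))
cv2.imwrite('pics/c13.png',np.hstack([cv2.resize(a['color'][205:275,360:460],(400,280)),cv2.resize(b['color'][100:180,260:374],(400,280))])[:,:,::-1])
E
```

```text
t 57.85 p [ 0.4299 -0.2417  0.0495] q [-0.18  0.35 -0.52 -0.   -0.7   0.12] open 0.0854 gf 0.0 F [ 0.1  1.  -0.2]
z [ 0.002 -0.    -1.   ] x [-0.061 -0.998 -0.   ]
B side (array([ 0.4311, -0.2481]), array([0.1631, 0.0312]), 87.7, 273)
B top (array([0., 0.]), array([0., 0.]), 0.0, 0)
```

View pics/c13.png

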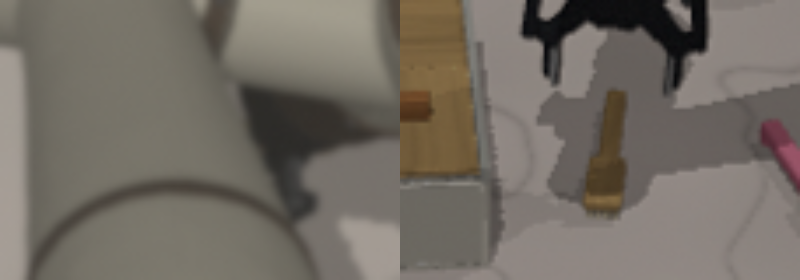

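The side crop shows brush B flat at (606,150); the pads had caught the head's shoulder. I'll shift 8 mm towards the handle and regrasp.

Call:
send_rows(plan=[[1,0.2,0,0,0,0,-0.03],[1,0.2,0,0.4,0,0,0],[1,0,0,0.6,0,0,0],[1,0,0,0.7,0,0,0],[1,0,0,0.7,0,0,0],[1,0,0,0.45,0,0,0],[1,0,0,0.2,0,0,0],[1,0,0,0,0,0,0]])

```text
time_s: 58.62
tool_pos: [0.4274, -0.2493, -0.0149]
ee_rot: [-0.001, -0.691, 0.723, 0.002]
contact_force: [0.2, -0.6, -0.2]
opening: 0.0857
gripper_force: 0.0
```

Call:
send_rows(plan=[[0,0,0,0,0,0,0],[0,0,0,0,0,0,0],[0,0,0,0,0,0,0],[0,0,0,0,0,0,0],[0,0,0,0,0,0,0],[0,0,0,0,0,0,0],[0,0,0,0,0,0,0],[0,0,0,0,0,0,0]])

```text
time_s: 59.28
tool_pos: [0.4291, -0.2495, -0.0124]
ee_rot: [0.001, -0.691, 0.723, -0.0]
contact_force: [-0.0, 1.1, 5.9]
opening: 0.0162
gripper_force: 60.6
```

```bash
python3 - <<'E'
from m import *
st()
b=grab('side');Q=pts(b);c=b['color'].astype(int)
m=roi(Q,290,105,350,175,.011,.027)&(c[...,0]-c[...,2]>20);print('B side',rect(Q,m))
E
```

```text
t 59.28 p [ 0.4291 -0.2495 -0.0124] q [-0.2   0.46 -0.56 -0.   -0.55  0.16] open 0.0162 gf 60.6 F [-0.   1.1  5.9]
z [ 0.001  0.    -1.   ] x [-0.045 -0.999 -0.   ]
B side (array([ 0.4316, -0.2461]), array([0.1611, 0.0316]), 88.1, 261)
```

Call:
send_rows(plan=[[0,0,0,-0.3,0,0,0],[0,0,0,-0.6,0,0,0],[0,0,0,-0.9,0,0,0],[0,0,0,-0.9,0,0,0],[0,0,0,-0.9,0,0,0],[0,0,0,-0.9,0,0,0],[0,0,0,-0.9,0,0,0],[0,0,0,-0.4,0,0,0]])

```text
time_s: 60.0
tool_pos: [0.4297, -0.2499, 0.1053]
ee_rot: [0.001, -0.691, 0.723, -0.002]
contact_force: [0.3, 0.1, -0.5]
opening: 0.0158
gripper_force: 60.0
```

Call:
send_rows(plan=[[0,0,0,0,0,0,0.2],[0,0,0,0,0,0,0.234],[0,0,0,0,0,0,0.234],[0,0,0,0,0,0,0.234],[0,0,0,0,0,0,0.234],[0,0,0,0,0,0,0.234],[0,0,0,0,0,0,0.234],[0,0,0,0,0,0,0.234]])

```text
time_s: 60.67
tool_pos: [0.4281, -0.2493, 0.1023]
ee_rot: [-0.0, -0.275, 0.962, 0.001]
contact_force: [-0.0, -0.5, -0.9]
opening: 0.0159
gripper_force: 59.9
```

Call:
send_rows(plan=[[0,0,0,0,0,0,0.234],[0,0,0,0,0,0,0.234],[0,0,0,0,0,0,0.234],[0,0,0,0,0,0,0.234],[0,0,0,0,0,0,0.234],[0,0,0,0,0,0,0.234],[0,0.06,0.5,0,0,0,0],[0,0.12,0.95,0,0,0,0]])

```text
time_s: 61.33
tool_pos: [0.4297, -0.2205, 0.1023]
ee_rot: [-0.0, 0.086, 0.996, 0.0]
contact_force: [0.5, 0.5, -0.4]
opening: 0.0162
gripper_force: 59.9
```

Call:
send_rows(plan=[[0,0.12,0.96,0,0,0,0],[0,0.12,0.96,0,0,0,0],[0,0.12,0.96,0,0,0,0],[0,0.12,0.96,0,0,0,0],[0,0.12,0.96,0,0,0,0],[0,0.12,0.96,0,0,0,0],[0,0.12,0.96,0,0,0,0],[0,0.12,0.96,0,0,0,0]])

```text
time_s: 62.0
tool_pos: [0.4368, -0.0643, 0.1027]
ee_rot: [-0.0, 0.084, 0.996, 0.0]
contact_force: [0.6, 0.4, -0.2]
opening: 0.0161
gripper_force: 59.9
```

Call:
send_rows(plan=[[0,0.12,0.96,0,0,0,0],[0,0.12,0.96,0,0,0,0],[0,0.12,0.96,0,0,0,0],[0,0.12,0.96,0,0,0,0],[0,0.12,0.96,0,0,0,0],[0,0.12,0.96,0,0,0,0],[0,0.12,0.96,0,0,0,0],[0,0.12,0.96,0,0,0,0]])

```text
time_s: 62.67
tool_pos: [0.4441, 0.0901, 0.1028]
ee_rot: [-0.0, 0.084, 0.996, 0.0]
contact_force: [0.3, -0.7, 0.6]
opening: 0.0159
gripper_force: 59.9
```

```bash
python3 - <<'E'
from m import *
st()
to([.4542,.2481,.05],down(170.1))
E
```

```text
t 62.67 p [0.4441 0.0901 0.1028] q [ 0.56  0.21 -0.55 -0.   -0.81 -2.3 ] open 0.0159 gf 59.9 F [ 0.3 -0.7  0.6]
z [-0.     0.001 -1.   ] x [-0.986  0.168  0.   ]
 turn [ 0.001 -0.001  0.007] shift after [0.859 7.868 2.642] before [0.829 7.87  2.646]
```

Call:
send_rows(plan=[[0,0.1,0.97,0,0,0,0.013],[0,0.11,0.99,0,0,0,0],[0,0.11,0.99,0,0,0,0],[0,0.11,0.99,0,0,0,0],[0,0.11,0.99,0,0,0,0],[0,0.11,0.99,0,0,0,0],[0,0.11,0.99,0,0,0,0],[0,0.11,0.95,0,0,0,0]])

```text
time_s: 63.33
tool_pos: [0.4548, 0.2479, 0.1028]
ee_rot: [-0.0, 0.088, 0.996, 0.0]
contact_force: [0.8, -0.1, 0.4]
opening: 0.016
gripper_force: 59.9
```

Call:
send_rows(plan=[[0,0,0,0.6,0,0,0],[0,0,0,0.9,0,0,0],[0,0,0,0.9,0,0,0],[0,0,0,0.9,0,0,0],[0,0,0,0.8,0,0,0],[0,0,0,0.5,0,0,0],[0,0,0,0.3,0,0,0],[0,0,0,0,0,0,0]])

```text
time_s: 64.0
tool_pos: [0.4548, 0.2463, 0.004]
ee_rot: [-0.001, 0.089, 0.996, -0.001]
contact_force: [0.2, -0.2, -0.7]
opening: 0.0162
gripper_force: 59.9
```

```bash
python3 - <<'E'
from br import *
st()
to([.4542,.2481,-.007],down(169.9))
im=grab('side');Q=pts(im);c=im['color'].astype(int)
o=np.array([.4557,.2531]);a=np.radians(-9.9)
L=((Q[...,:2]-o)@np.array([[np.cos(a),-np.sin(a)],[np.sin(a),np.cos(a)]]))*1e3
m=roi(Q,235,225,360,335,.026,.05)&(c[...,0]-c[...,2]>20)&(L[...,1]>-40)&(L[...,1]<40);l=L[m]
print('x',np.percentile(l[:,0],[1,99]),'z',np.percentile(Q[m][:,2],[20,80]))
for lo,hi in((40,70),(-75,-35)):
    k=(l[:,0]>lo)&(l[:,0]<hi);print(k.sum(),np.round(np.percentile(l[k,1],[2,10,50,90,98]),1))
E
```

```text
t 64.0 p [0.4548 0.2463 0.004 ] q [ 0.81  0.46 -0.5  -0.   -0.62 -2.56] open 0.0162 gf 59.9 F [ 0.2 -0.2 -0.7]
z [-0.002 -0.001 -1.   ] x [-0.984  0.177  0.001]
 turn [-0.003 -0.003 -0.003] shift after [0.044 0.082 0.552] before [0.043 0.083 0.552]
x [-78.41442792  77.6103613 ] z [0.03327847 0.03846057]
168 [-17.6 -15.1  -0.3  11.1  12.3]
156 [-11.6  -8.8   1.    5.1   6.8]
```

Call:
send_rows(plan=[[0,0.02,0.065,0,0,0,0],[0,0,0,0.2,0,0,0],[0,0,0,0.15,0,0,0],[0,0,0,0.1,0,0,0],[0,0,0,0.05,0,0,0],[0,0,0,0,0,0,0],[0,0,0,0,0,0,0],[0,0,0,0,0,0,0]])

```text
time_s: 64.72
tool_pos: [0.4556, 0.2482, -0.0047]
ee_rot: [0.0, 0.089, 0.996, 0.0]
contact_force: [-0.2, -0.4, 0.1]
opening: 0.0164
gripper_force: 59.9
```

```bash
python3 - <<'E'
from br import *
st()
im=grab('side');Q=pts(im);c=im['color'].astype(int)
o=np.array([.4557,.2531]);a=np.radians(-9.9)
L=((Q[...,:2]-o)@np.array([[np.cos(a),-np.sin(a)],[np.sin(a),np.cos(a)]]))*1e3
m=roi(Q,235,225,360,335,.0235,.05)&(c[...,0]-c[...,2]>20)&(L[...,1]>-40)&(L[...,1]<40);l=L[m]
print('x',np.percentile(l[:,0],[1,99]),'z',np.percentile(Q[m][:,2],[20,80]))
for lo,hi in((40,70),(-75,-35)):
    k=(l[:,0]>lo)&(l[:,0]<hi);print(k.sum(),np.round(np.percentile(l[k,1],[2,10,50,90,98]),1))
E
```

```text
t 64.72 p [ 0.4556  0.2482 -0.0047] q [ 0.81  0.47 -0.5  -0.   -0.6  -2.56] open 0.0164 gf 59.9 F [-0.2 -0.4  0.1]
z [ 0.001  0.001 -1.   ] x [-0.984  0.178 -0.   ]
x [-78.33058701  78.34421379] z [0.02628542 0.02989587]
156 [-17.2 -12.8  -1.   11.9  13.7]
121 [-10.   -7.8  -0.    6.1   8. ]
```

Call:
send_rows(plan=[[0,0,0,0.08,0,0,0],[0,0,0,0.06,0,0,0],[0.45,0,0,0,0,0,0],[0.45,0,0,0,0,0,0],[0.45,0,0,0,0,0,0],[0.45,0,0,-0.3,0,0,0],[0.45,0,0,-0.7,0,0,0],[0.45,0,0,-0.9,0,0,0]])

```text
time_s: 65.43
tool_pos: [0.4547, 0.2474, 0.0302]
ee_rot: [-0.001, 0.089, 0.996, -0.001]
contact_force: [-0.3, 0.8, 0.3]
opening: 0.0386
gripper_force: 0.0
```

Call:
send_rows(plan=[[0.45,0,0,-1,0,0,0],[0.45,0,0,-1,0,0,0],[0.45,0,0,-1,0,0,0],[0.45,0,0,-1,0,0,0],[0.45,0,0,-1,0,0,0],[0.45,-0.3,-1,-1,0,0,0],[0.45,-0.3,-1,-1,0,0,0],[0.45,-0.3,-1,0,0,0,0]])

```text
time_s: 66.1
tool_pos: [0.4647, 0.1866, 0.1753]
ee_rot: [0.004, 0.088, 0.996, 0.003]
contact_force: [1.7, 0.1, 0.6]
opening: 0.0388
gripper_force: 0.0
```

Call:
send_rows(plan=[[0.45,-0.3,-1,0,0,0,0],[0.45,-0.3,-1,0,0,0,0],[0.45,-0.3,-1,0,0,0,0],[0.45,-0.3,-1,0,0,0,0],[0.45,-0.3,-1,0,0,0,0],[0.45,-0.3,-1,0,0,0,0],[0.45,-0.3,-1,0,0,0,0],[0.45,-0.3,-1,0,0,0,0]])

```text
time_s: 66.77
tool_pos: [0.4811, 0.0187, 0.1709]
ee_rot: [0.0, 0.089, 0.996, 0.001]
contact_force: [-0.4, -0.2, -0.3]
opening: 0.0384
gripper_force: 0.0
```

Call:
send_rows(plan=[[0.45,0,-1,0,0,0,0],[0.45,0,-1,0,0,0,0],[0.45,0,-1,0,0,0,0],[0.45,0,-1,0,0,0,0],[0.45,0,-1,0,0,0,0],[0.45,0,-1,0,0,0,0],[0.45,0,0,0,0,0,0],[0.45,0,0,0,0,0,0]])

```text
time_s: 67.43
tool_pos: [0.4596, -0.0989, 0.1706]
ee_rot: [0.0, 0.09, 0.996, 0.0]
contact_force: [-0.2, -0.4, -0.3]
opening: 0.0383
gripper_force: 0.0
```

```bash
python3 - <<'E'
from br import *
st()
a=grab('top');P=pts(a);b=grab('side');Q=pts(b)
for n,B,z in [('cup',(225,225,290,280),(.066,.09)),('jar',(292,174,318,203),(.045,.07)),('rib',(370,140,445,190),(.114,.128)),('roll',(130,188,162,220),(.065,.09))]: print(n,rect(P,roi(P,*B,*z)))
m=roi(P,175,180,290,280,.0225,.032); print('brush tops z',np.percentile(P[m][:,2],[20,80]))
cv2.imwrite('pics/c14.png',np.hstack([cv2.resize(a['color'][110:290,150:480],(440,240)),cv2.resize(b['color'][215:345,220:370],(277,240))])[:,:,::-1])
E
```

```text
t 67.43 p [ 0.4596 -0.0989  0.1706] q [ 0.13  0.15 -0.42 -0.   -1.   -1.89] open 0.0383 gf 0.0 F [-0.2 -0.4 -0.3]
z [ 0.001  0.001 -1.   ] x [-0.984  0.18  -0.001]
cup (array([0.3956, 0.1788]), array([0.0647, 0.0625]), 0.2, 105)
jar (array([0., 0.]), array([0., 0.]), 0.0, 0)
rib (array([ 0.6249, -0.1577]), array([0.0059, 0.0118]), 22.1, 14)
roll (array([0.5192, 0.4775]), array([0.0561, 0.0538]), 46.8, 358)
brush tops z [0.02418058 0.02796749]
```

View pics/c14.png

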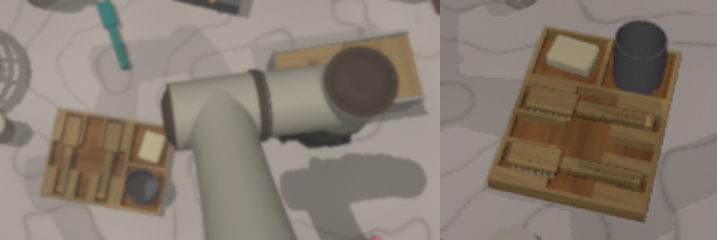

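The side crop shows both brushes flat with their heads in the wide ends, the cup upright in its bay, and the soap untouched. Handing in.

```bash
python3 -c "
from rig import r
print(r.close_job())"
```

```text
the job is handed in; nothing more can be done
None
```

I handed the job in at about 67 s: the hatch was opened to its stop, the cup emptied into the bin and the hatch shut to its stop; the cup stands in its bay and both pale-wood brushes (only two were present) lie bristles down, heads in the wide ends; I saw five tablets in the bin and none in the cup or on the counter, but could not count any hidden behind the bin's near wall.

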